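# Release a bottle neck guide held by a left-hand clamp knob

## Task

The line is being changed over to another bottle. The clamp knob has a left-hand thread: unscrew it by turning it clockwise, seen from above, until the engraved line on the knob points at the engraved line on the metal base, and leave it there. Then slide the white neck guide out from under the knob and set it down, not drop it, flat on the floor of the change-parts tray, without disturbing the two loose bottles and the spanner.

Things in the scene. Friction and masses are not known exactly. Their poses are not given: they have to be found in the camera images.
- station: Clamp station, fixed: a dark steel base block 170 (x) by 124 (y) by 30 mm high; origin at the centre of its underside, z up. A 16 mm steel post stands on it 50 mm from the centre along its +x; the knob turns on it. The neck guide lies on the base, its slot round the post, and leaves only by sliding along the base's -x.
- index_line (a point): Middle of the light engraved index line on the base's top face, 49 mm from the post axis along the base's +y. The line is 22 mm long, 4 mm wide and points at the post.
- knob (a joint): Turn of the clamp knob in rad, growing clockwise seen from above (left-hand thread: clockwise unscrews). 0 is a hard stop (tight); starts between 0 and 1.0; at 3.0 its engraved line points at the index line; it can run past, to 3.7. Knob and collar rise 2.86 mm per rad. Turns stiffly (about 0.12 N m) and stays where left. From 2.5 on the collar is clear of the guide.
- knob_grip (a point): Point on the knob's axis at mid height of its black wing bar (98 mm over the table at joint value 0, 106.6 mm at 3.0). Bar 60 mm long, 16 mm thick, 24 mm high, on a 24 mm hub; below it a steel collar 40 mm across, 8 mm thick, its underside 55 mm below this point. Local axes turn with the knob but do not lie along the bar.
- knob_mark (a point): Outer end of the light engraved line on top of the wing bar, near one end of the bar, 29 mm from the axis. The direction from knob_grip to this point, seen from above, is the direction of the bar and of the line.
- guide: White plastic neck guide, loose, about 0.22 kg: plate 170 (x) by 70 (y) by 18 mm. Origin on the underside at the post when fitted; then its axes agree with the base's. +x end 30 mm off: open slot 22 mm wide and a sunk seat with a lip, in which the collar sits at the start. -x end 140 mm off: a bottle fork. To clear the collar slide it at least 52 mm along its -x before lifting.
- guide_grip (a point): Centre of the guide's upright grip block, 30 mm (x) by 20 mm (y) by 26 mm high, standing on the plate's top; 80 mm from the guide's origin along -x and 31 mm above the guide's underside. Pinch it across the 20 mm.
- guide_mid (a point): Middle of the guide's underside (55 mm from its origin along -x).
- tray: Change-parts tray, fixed, dark steel with a rubber mat: outside 214 (x) by 116 (y) by 20 mm high, walls 4 mm, floor 4 mm thick; origin at the centre of its underside, x along its length. The guide fits flat in it only lengthwise, either way round, with about 18 mm play at each end and each side.
- bottle_a: Loose white bottle 58 mm across, 95 mm high, origin at its foot. Leave it alone.
- bottle_b: Second loose white bottle, the same. Leave it alone.
- spanner: Loose steel spanner 160 mm long, lying on the table. Leave it alone.
Things that resemble listed ones, but are neither listed nor needed, are in the scene too. Of the things shaped like the station, the steel one is meant. There is more than one size of the tray; the one meant has the size given above.

How it is judged (in metres and radians):
On the way:
1. the knob is turned clockwise to its mark, within about 11 degrees, with the neck guide still round the post (value of joint knob between 2.8 and 3.2 rad and horizontal distance between guide and station above 0.035 m and x of guide in the frame of station above 0.035 m), for 0.2 s.
At the end, for the whole second after the job is handed in: The knob stands at its mark (engraved lines in line within 0.2 rad, joint value 2.8 to 3.2) and the neck guide lies flat on the tray floor (underside within 4 mm of the floor, upright within 0.06 rad), inside the walls, released and at rest (value of joint knob between 2.8 and 3.2 rad and x of guide_mid in the frame of tray between -0.03 and 0.03 m and y of guide_mid in the frame of tray between -0.03 and 0.03 m and z of guide in the frame of tray between 0.001 and 0.008 m and angle between guide's own z axis and vertical below 0.06 rad and linear speed of guide below 0.02 m/s and contact force between the fingers and guide below 0.1 N); the robot touches nothing.
It fails at once if the neck guide is let go more than about 45 mm above the tray floor (dropped) (height (world z) of guide above 0.05 m and contact force between the fingers and guide below 0.1 N).
It fails at once if a loose bottle is pushed more than 30 mm or knocked over (distance of bottle_a from where it was at the start of the episode above 0.03 m or angle between bottle_a's own z axis and vertical above 0.5 rad).
It fails at once if the other loose bottle is pushed more than 30 mm or knocked over (distance of bottle_b from where it was at the start of the episode above 0.03 m or angle between bottle_b's own z axis and vertical above 0.5 rad).
It fails at once if the spanner is pushed more than 30 mm or knocked over (distance of spanner from where it was at the start of the episode above 0.03 m or angle between spanner's own z axis and vertical above 0.5 rad).
It also fails if it takes over 61 s, if anything falls off the work surface, if the arm or the gripper's body presses on something with over 40 N, if the wrist force passes 120 N, or if a joint passes its speed limit or range.

## Robot

A 7-joint arm with a two-finger parallel gripper is mounted at the origin on the work surface. World frame = base frame: x ahead of the robot, y to its left, z up, the work surface at z = 0. Lengths are in m, angles in degrees, forces in N, time in s.
With the tool pointing down it reaches from about 0.425 to 0.95 m from the base axis. Payload 4.7 kg.
Tool frame: the origin (TCP) lies on the centre line of the jaws, within the pads' length; the fingertips stand 17 mm ahead of it and the grasp point (between the pads) lies 2 mm behind it (ctrl.tip_extent is the distance from the TCP to the fingertips, in m); z points along the fingers, y is the direction in which the jaws open and shut (so a half turn about z gives the same grasp; the last joint's range is limited). The gripper opens to 85 mm and grips with 20 to 120 N. Pads are 22 mm wide; open, the fingers measure 114 mm over their backs; the gripper's body (76 mm by 85 mm) begins 54 mm behind the grasp point. The pads swing forward as they close: fully open they stand 13 mm farther back than shut.
Start: joints at [-70.468, 26.849, -2.785, 87.806, 1.381, 65.374, -4.715], TCP at [0.244, 0.629, 0.248] pointing down, gripper open.
Joint ranges: [-148.3, 148.3], [-19.14, 114.17], [-79.39, 73.82], [5.75, 140.21], [-59.74, 239.74], [12.07, 113.84], [-152.46, 152.46]. Speed limits (degrees/s): [147.25, 147.25, 180, 180, 180, 180, 180].

## Interface

Orientations are given as a 3x3 rotation matrix whose columns are the frame's x, y, z axes.
In Python, from cell import ctrl gives the robot as it stands. The module is installed in compiled form; this text tells all that it offers.
- The arm moves only by the tool apply_moves, never from a script. Its argument "steps" is a list of rows, each an object of numbers: "fingers": the closure, from -1 (fully open) to 1 (shut), so that 0 is half open; "tx", "ty", "tz": the shift along the tool's x, y, z in cm; "spin": the turn about the tool's z in degrees. A call has exactly 10 rows; each row shifts and turns the pose as measured when the row begins, along the tool's axes as they then stand; what a row does not reach is not made up. A row lasts 1/12 s, in which the tool goes at most 41.7 mm and 7.16 degrees, less where a joint would pass 70% of its speed; a pose out of reach is approached as far as the arm can. A call is refused whole if a number of a shift passes 4.17 or a number of a turn 7.16, either way. A call with a gripper value outside its range is refused whole. The fingers move at their own pace and stop on an object; "newtons" is the grip in N (left out, the last holds). Time passes only in rows, so rows that do not move let the fingers close, or fill a call up. It gives the time, the measured TCP pose, the force and the opening at its end, in the units of the state.
- ctrl.get_state(): the state, without advancing time (a new reading comes with each control period).
- ctrl.get_image(name): name is "scene" or "top" or "wrist"; returns the picture (400x640x3 uint8, red, green, blue); there is no depth.
- ctrl.calibration(name): a dict with "fovy" (degrees; the focal length in pixels is half the picture's height over the tangent of half this angle, whatever the lens; pixels are square), "cx", "cy" (the principal point, pixels), "rvec" (rotation vector, rad) and "tvec" (3), from world to camera coordinates, as OpenCV has them. Camera axes: x right, y down, z forward; pixel columns grow to the right and rows downward; lengths in m; the calibration is good to about 2 mm. The wrist camera is an equidistant fisheye: a pixel r from the principal point sees the ray r / f radians off the axis. A picture is of the moment at which its call begins: read the wrist's pose just before it. calibration takes no time and is no camera call; for the wrist camera it gives the pose at the moment of the call.
- ctrl.close_job(): hands the job in, once; it reports no verdict.
The state is a dict: "time": time; "joint_positions": joint angles; "dq": joint speeds; "effort": joint torques, N m; "tool_pos": TCP position; "eef_rot": TCP orientation; "force": force on the tool from outside, world axes, zero at the start; "ft_torque": the same for the moment, N m; "opening": finger opening in m.
Only numpy, scipy, OpenCV 4.12 (cv2) and the standard library are available. Lean on these libraries where they do the work, as an engineer would, in place of code of your own. Each camera call takes 0.05 s, during which the arm holds its last target.

## Working session

There is one attempt and no reset: what is moved stays moved. The work goes in short steps, Python scripts to look and compute and a tool call to move; the robot and the scene stay as the last step left them, time stands still between calls to the robot, and variables do not carry over. Pictures are saved under pics/ and viewed, and the job is handed in when it is done.

Besides the shell and the picture viewer there is one more tool, called after ">>>" by a JSON object that holds its "api" and its "payload", one argument or row to a line. apply_moves: Moves the arm, as the interface text tells. Its arguments: {"type":"object","properties":{"steps":{"type":"array","items":{"type":"object","properties":{"fingers":{"type":"number"},"tx":{"type":"number"},"ty":{"type":"number"},"tz":{"type":"number"},"spin":{"type":"number"}}}},"newtons":{"type":"number"}},"required":["steps"]}

```bash
mkdir -p pics; ls; cat > h.py <<'E'
import numpy as np,cv2
from cell import ctrl
def save(n,im): cv2.imwrite(f'pics/{n}.png',im[:,:,::-1])
def cal(name):
    c=ctrl.calibration(name); R=cv2.Rodrigues(np.array(c['rvec'],float))[0]; t=np.array(c['tvec'],float).ravel()
    return c,R,t,200/np.tan(np.radians(c['fovy'])/2)
def ray(K,u,v,fish=False):
    c,R,t,f=K; x=(u-c['cx'])/f;y=(v-c['cy'])/f
    if fish:
        r=np.hypot(x,y); s=np.sin(r)/r if r>1e-9 else 1; d=np.array([x*s,y*s,np.cos(r)])
    else: d=np.array([x,y,1.])
    return -R.T@t, R.T@d
def onz(K,u,v,z,fish=False):
    o,d=ray(K,u,v,fish); return o+d*(z-o[2])/d[2]
def proj(K,p,fish=False):
    c,R,t,f=K; q=R@np.array(p)+t
    if fish:
        r=np.hypot(q[0],q[1]); th=np.arctan2(r,q[2]); return c['cx']+f*th*q[0]/r, c['cy']+f*th*q[1]/r
    return c['cx']+f*q[0]/q[2], c['cy']+f*q[1]/q[2]
E
python3 - <<'E'
from h import *
for n in ('scene','top','wrist'):
    K=cal(n); print(n,K[0],-K[1].T@K[2])
    save(n+'0',ctrl.get_image(n))
s=ctrl.get_state(); print(s['tool_pos'],s['eef_rot'],s['time'],ctrl.tip_extent,s['opening'])
E
```

```text
pics
scene {'fovy': 56.487496325323654, 'cx': 321.642433829921, 'cy': 205.07092212208644, 'rvec': array([ 2.04835197,  0.74654724, -0.38460529]), 'tvec': array([-0.42264275, -0.12542527,  1.45796256])} [ 1.13886936 -0.72563293  0.70458969]
top {'fovy': 45.074270672235315, 'cx': 319.71427436983504, 'cy': 186.17034866927457, 'rvec': array([ 2.15368818, -2.1564086 ,  0.16533353]), 'tvec': array([-0.00972707,  0.56328218,  1.46703322])} [0.35328647 0.0097229  1.53122892]
wrist {'fovy': 65.70646984690485, 'cx': 318.9945273364432, 'cy': 202.5453234189168, 'rvec': array([-2.39854048, -1.64296676, -0.22255798]), 'tvec': array([-0.67355971, -0.03512774,  0.37894366])} [0.18029384 0.65338538 0.37295659]
[0.24377411 0.62899509 0.24748539] [[-9.32411521e-01  3.61397964e-01 -5.16461960e-04]
 [ 3.61398331e-01  9.32410432e-01 -1.42569496e-03]
 [-3.36887363e-05 -1.51598290e-03 -9.99998850e-01]] 0.15 0.017 0.08553772400046353
```

View pics/scene0.png

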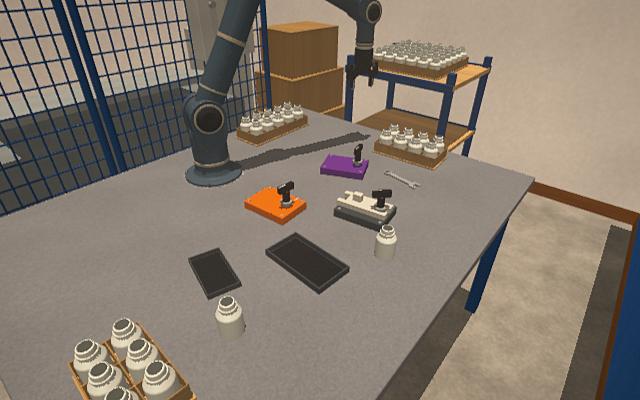

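View pics/top0.png

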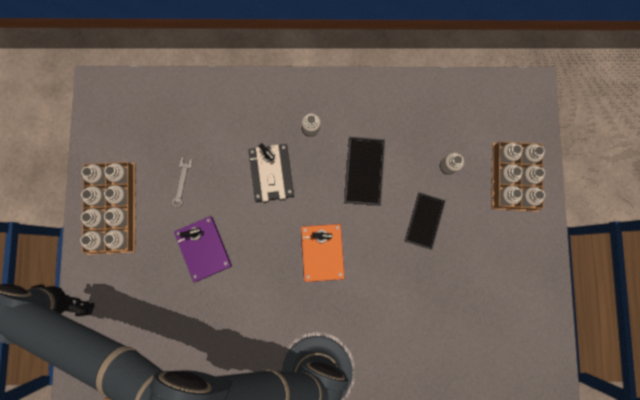

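View pics/wrist0.png

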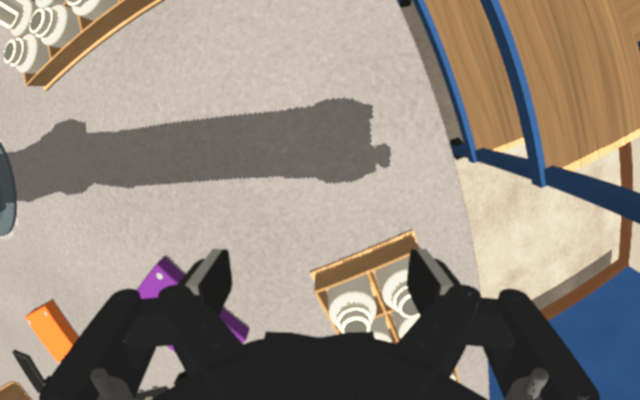

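Top view: the steel station with the white guide is at (271,172). Lookalikes are the purple station (203,248) and the orange one (323,253). The large tray is at (365,171) and the small one at (425,221). The loose bottles are at (311,124) and (453,163), the spanner at (182,182). I choose the steel station and the larger tray, and check both in a close crop.

```bash
python3 - <<'E'
from h import *
im=cv2.imread('pics/top0.png')
c=im[100:220,230:400]; cv2.imwrite('pics/crop1.png',cv2.resize(c,None,fx=4.6,fy=4.6,interpolation=cv2.INTER_CUBIC))
im=cv2.imread('pics/scene0.png')
c=im[170:300,250:420]; cv2.imwrite('pics/crop2.png',cv2.resize(c,None,fx=4.6,fy=4.6,interpolation=cv2.INTER_CUBIC))
K=cal('top')
for n,p,z in [('tray',(365,171),.02),('small',(425,221),.02),('stn',(271,172),.03),('bA',(311,124),.09),('bB',(453,163),.09),('span',(182,182),0)]:
  print(n,onz(K,*p,z))
E
```

```text
tray [ 0.61476207 -0.15505194  0.02      ]
small [ 0.45532548 -0.34150441  0.02      ]
stn [0.60980294 0.14302435 0.03      ]
bA [0.74924421 0.01662246 0.09      ]
bB [ 0.62744347 -0.4167393   0.09      ]
span [0.58245543 0.42977907 0.        ]
```

View pics/crop1.png

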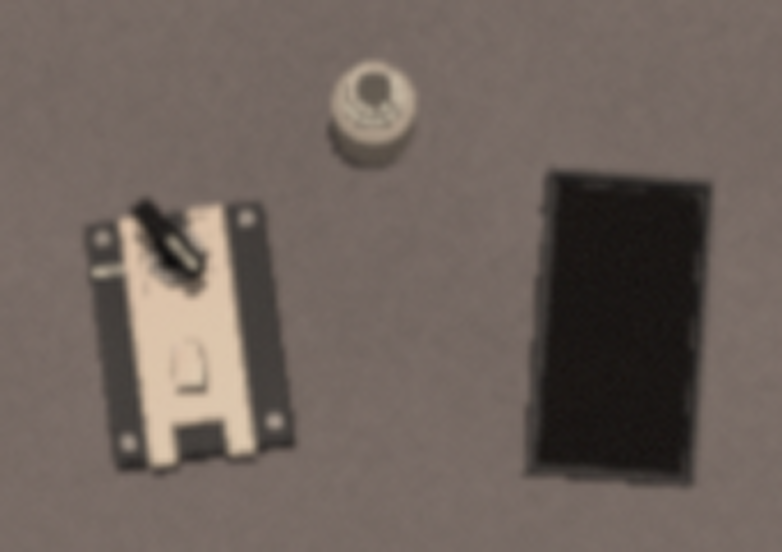

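View pics/crop2.png

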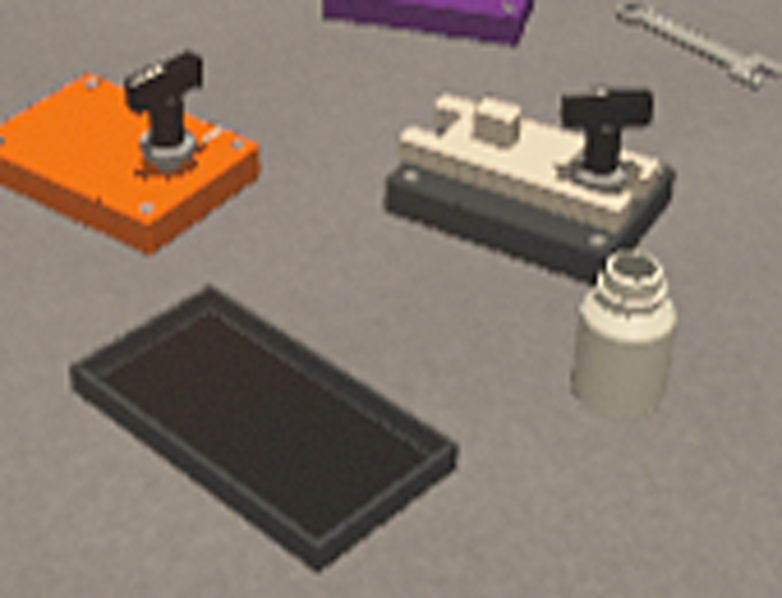

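The crop confirms it: dark steel base, light index line at crop (107,270) on its left (+y) side, and the guide's fork towards the robot. The tray is empty and has the larger footprint. Next I measure.

```bash
python3 - <<'E'
from h import *
K=cal('top')
P=lambda x,y,z: onz(K,230+(x+.5)/4.6-.5,100+(y+.5)/4.6-.5,z)
b=[P(*p,.03)[:2] for p in [(84,226),(262,202),(295,446),(118,470)]]
print('base c',np.mean(b,0),'sides',[np.linalg.norm(b[i]-b[i-1]) for i in range(4)])
ax=(b[0]+b[1]-b[2]-b[3]);a=np.arctan2(ax[1],ax[0]);print('yaw',np.degrees(a))
c=np.mean(b,0);e=np.array([np.cos(a),np.sin(a)]);n=np.array([-e[1],e[0]])
post=c+.05*e;print('post',post,'idx pred',post+.049*n,'idx meas',P(107,270,.03),'ggrip',post-.08*e,P(190,352,.074))
t=[P(*p,.02)[:2] for p in [(549,170),(712,182),(692,486),(526,474)]]
print('tray c',np.mean(t,0),[np.linalg.norm(t[i]-t[i-1]) for i in range(4)]);ax=(t[0]+t[1]-t[2]-t[3]);print('yaw',np.degrees(np.arctan2(ax[1],ax[0])))
# bar
for z in(.11,.1115):
  p=P(142,204,z)[:2];q=P(197,273,z)[:2];print('bar',p,q,np.linalg.norm(p-q),(p+q)/2,np.degrees(np.arctan2(*(q-p)[::-1])))
im=cv2.imread('pics/top0.png')
c=im[135:170,245:290]; cv2.imwrite('pics/crop3.png',cv2.resize(c,None,fx=16,fy=16,interpolation=cv2.INTER_CUBIC))
E
```

```text
base c [0.60837808 0.14346151] sides [np.float64(0.17129666092941886), np.float64(0.12378006616167508), np.float64(0.17162488516314586), np.float64(0.12122754547644195)]
yaw 8.371317926659415
post [0.65784535 0.1507409 ] idx pred [0.65071155 0.19921882] idx meas [0.65376539 0.20087092 0.03      ] ggrip [0.57869772 0.13909388] [0.5894742  0.13923073 0.074     ]
tray c [ 0.61608567 -0.15303678] [np.float64(0.21435062243699574), np.float64(0.114310661808463), np.float64(0.21424793050952698), np.float64(0.1141516898501097)]
yaw -4.854108287033418
bar [0.68173929 0.16857276] [0.63578897 0.13209588] 0.058668519908801314 [0.65876413 0.15033432] -141.55629569476466
bar [0.68139264 0.16840511] [0.63549081 0.13196673] 0.05860659970837625 [0.65844172 0.15018592] -141.5562956947647
```

View pics/crop3.png

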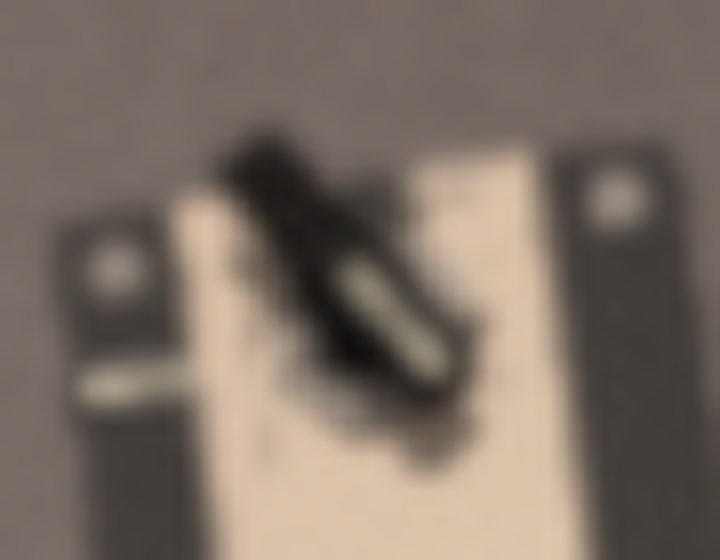

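Base size (171 x 123 mm) and tray size (214 x 114 mm) match the listed things. Post at (0.658,0.150), which agrees with the knob bar's middle. Bar direction is -141.6° and the target is 98.4°, so the turn is about 120° clockwise. Now the approach.

```bash
cat >> h.py <<'E'
import json
def plan(target,yaw,n,fingers=-1):
    """equal rows toward world xyz and tool-x yaw (deg); spin>0 is clockwise from above"""
    s=ctrl.get_state();p=np.array(s['tool_pos']);R=np.array(s['eef_rot'])
    y=np.degrees(np.arctan2(R[1,0],R[0,0])); dy=(yaw-y+180)%360-180
    d=(np.array(target)-p)/n; rows=[]
    for i in range(n):
        a=np.radians(y+dy*i/n); c,sn=np.cos(a),np.sin(a)
        rows.append(dict(tx=round(100*(d[0]*c+d[1]*sn),2),ty=round(100*(d[0]*sn-d[1]*c),2),tz=round(-100*d[2],2),spin=round(-dy/n,2)))
    print('at',p.round(4),'yaw',round(y,2),'dy',round(dy,2),'q7',round(s['joint_positions'][6],1),'open',s['opening'],'t',s['time'],'F',np.round(s['force'],1),'tilt',R[:,2].round(4))
    for r in rows: print(json.dumps(r))
E
python3 -c "
from h import *
plan((.64,.15,.24),-141.6,18)"
```

```text
at [0.2438 0.629  0.2475] yaw 158.81 dy 59.59 q7 -4.7 open 0.08553772400046353 t 0.15 F [0.4 0.1 0.3] tilt [-5.0e-04 -1.4e-03 -1.0e+00]
{"tx": -3.01, "ty": -1.69, "tz": 0.04, "spin": -3.31}
{"tx": -2.91, "ty": -1.86, "tz": 0.04, "spin": -3.31}
{"tx": -2.8, "ty": -2.02, "tz": 0.04, "spin": -3.31}
{"tx": -2.68, "ty": -2.18, "tz": 0.04, "spin": -3.31}
{"tx": -2.55, "ty": -2.33, "tz": 0.04, "spin": -3.31}
{"tx": -2.41, "ty": -2.47, "tz": 0.04, "spin": -3.31}
{"tx": -2.26, "ty": -2.61, "tz": 0.04, "spin": -3.31}
{"tx": -2.11, "ty": -2.74, "tz": 0.04, "spin": -3.31}
{"tx": -1.95, "ty": -2.85, "tz": 0.04, "spin": -3.31}
{"tx": -1.78, "ty": -2.96, "tz": 0.04, "spin": -3.31}
{"tx": -1.6, "ty": -3.06, "tz": 0.04, "spin": -3.31}
{"tx": -1.43, "ty": -3.15, "tz": 0.04, "spin": -3.31}
{"tx": -1.24, "ty": -3.22, "tz": 0.04, "spin": -3.31}
{"tx": -1.05, "ty": -3.29, "tz": 0.04, "spin": -3.31}
{"tx": -0.86, "ty": -3.34, "tz": 0.04, "spin": -3.31}
{"tx": -0.67, "ty": -3.39, "tz": 0.04, "spin": -3.31}
{"tx": -0.47, "ty": -3.42, "tz": 0.04, "spin": -3.31}
{"tx": -0.27, "ty": -3.44, "tz": 0.04, "spin": -3.31}
```

>>> {"api": "apply_moves", "payload": {
  "steps": [
    {"fingers": -1,"tx": -3.0,"ty": -1.7,"tz": 0,"spin": -3.3},
    {"fingers": -1,"tx": -2.9,"ty": -1.9,"tz": 0,"spin": -3.3},
    {"fingers": -1,"tx": -2.8,"ty": -2.0,"tz": 0,"spin": -3.3},
    {"fingers": -1,"tx": -2.7,"ty": -2.2,"tz": 0,"spin": -3.3},
    {"fingers": -1,"tx": -2.5,"ty": -2.3,"tz": 0,"spin": -3.3},
    {"fingers": -1,"tx": -2.4,"ty": -2.5,"tz": 0,"spin": -3.3},
    {"fingers": -1,"tx": -2.3,"ty": -2.6,"tz": 0,"spin": -3.3},
    {"fingers": -1,"tx": -2.1,"ty": -2.7,"tz": 0,"spin": -3.3},
    {"fingers": -1,"tx": -1.9,"ty": -2.9,"tz": 0,"spin": -3.3},
    {"fingers": -1,"tx": -1.8,"ty": -3.0,"tz": 0,"spin": -3.3}
  ]
}}

```text
time: 0.98
tool_pos: [0.4656, 0.3625, 0.2417]
eef_rot: [[-0.967, -0.253, -0.01], [-0.253, 0.967, -0.002], [0.01, 0.0, -1.0]]
force: [-0.0, 0.5, 0.5]
opening: 0.0853
```

```bash
python3 -c "
from h import *
plan((.64,.15,.24),-141.6,12)"
```

```text
at [0.4656 0.3625 0.2417] yaw -165.33 dy 23.73 q7 61.4 open 0.08532800328836324 t 0.9833 F [-0.   0.5  0.5] tilt [-0.0096 -0.0024 -1.    ]
{"tx": -0.96, "ty": -2.08, "tz": 0.01, "spin": -1.98}
{"tx": -0.88, "ty": -2.11, "tz": 0.01, "spin": -1.98}
{"tx": -0.81, "ty": -2.14, "tz": 0.01, "spin": -1.98}
{"tx": -0.74, "ty": -2.17, "tz": 0.01, "spin": -1.98}
{"tx": -0.66, "ty": -2.19, "tz": 0.01, "spin": -1.98}
{"tx": -0.59, "ty": -2.21, "tz": 0.01, "spin": -1.98}
{"tx": -0.51, "ty": -2.23, "tz": 0.01, "spin": -1.98}
{"tx": -0.43, "ty": -2.25, "tz": 0.01, "spin": -1.98}
{"tx": -0.35, "ty": -2.26, "tz": 0.01, "spin": -1.98}
{"tx": -0.28, "ty": -2.27, "tz": 0.01, "spin": -1.98}
{"tx": -0.2, "ty": -2.28, "tz": 0.01, "spin": -1.98}
{"tx": -0.12, "ty": -2.29, "tz": 0.01, "spin": -1.98}
```

>>> {"api": "apply_moves", "payload": {
  "steps": [
    {"fingers": -1,"tx": -1.1,"ty": -2.5,"tz": 0,"spin": -2.4},
    {"fingers": -1,"tx": -1.0,"ty": -2.5,"tz": 0,"spin": -2.4},
    {"fingers": -1,"tx": -0.9,"ty": -2.5,"tz": 0,"spin": -2.4},
    {"fingers": -1,"tx": -0.8,"ty": -2.6,"tz": 0,"spin": -2.4},
    {"fingers": -1,"tx": -0.7,"ty": -2.6,"tz": 0,"spin": -2.4},
    {"fingers": -1,"tx": -0.6,"ty": -2.6,"tz": 0,"spin": -2.4},
    {"fingers": -1,"tx": -0.5,"ty": -2.6,"tz": 0,"spin": -2.4},
    {"fingers": -1,"tx": -0.4,"ty": -2.6,"tz": 0,"spin": -2.4},
    {"fingers": -1,"tx": -0.3,"ty": -2.6,"tz": 0,"spin": -2.4},
    {"fingers": -1,"tx": -0.2,"ty": -2.6,"tz": 0,"spin": -2.4}
  ]
}}

```text
time: 1.82
tool_pos: [0.6445, 0.1416, 0.238]
eef_rot: [[-0.77, -0.638, -0.014], [-0.638, 0.77, -0.006], [0.015, 0.004, -1.0]]
force: [0.8, 0.5, 0.6]
opening: 0.0855
```

```bash
python3 -c "
from h import *
K=cal('wrist');print(-K[1].T@K[2])
save('w1',ctrl.get_image('wrist'))
print([np.round(proj(K,p,True),1) for p in [(.658,.150,.1126),(.658+.03*np.cos(np.radians(-141.6)),.15+.03*np.sin(np.radians(-141.6)),.1126),(.6507,.1992,.03)]])
plan((.658,.15,.108),-141.6,10)"
```

```text
[0.5936441  0.09891915 0.36456912]
[array([316.3, 220.7]), array([317. , 186.3]), array([354.1, 219.6])]
at [0.6483 0.1345 0.2377] yaw -140.77 dy -0.83 q7 112.2 open 0.08530062313805412 t 1.8667 F [ 3.9 -4.4  0.2] tilt [-0.0105 -0.0108 -0.9999]
{"tx": -0.17, "ty": 0.06, "tz": 1.3, "spin": 0.08}
{"tx": -0.17, "ty": 0.06, "tz": 1.3, "spin": 0.08}
{"tx": -0.17, "ty": 0.06, "tz": 1.3, "spin": 0.08}
{"tx": -0.17, "ty": 0.06, "tz": 1.3, "spin": 0.08}
{"tx": -0.17, "ty": 0.06, "tz": 1.3, "spin": 0.08}
{"tx": -0.17, "ty": 0.06, "tz": 1.3, "spin": 0.08}
{"tx": -0.17, "ty": 0.06, "tz": 1.3, "spin": 0.08}
{"tx": -0.17, "ty": 0.06, "tz": 1.3, "spin": 0.08}
{"tx": -0.17, "ty": 0.06, "tz": 1.3, "spin": 0.08}
{"tx": -0.17, "ty": 0.06, "tz": 1.3, "spin": 0.08}
```

View pics/w1.png

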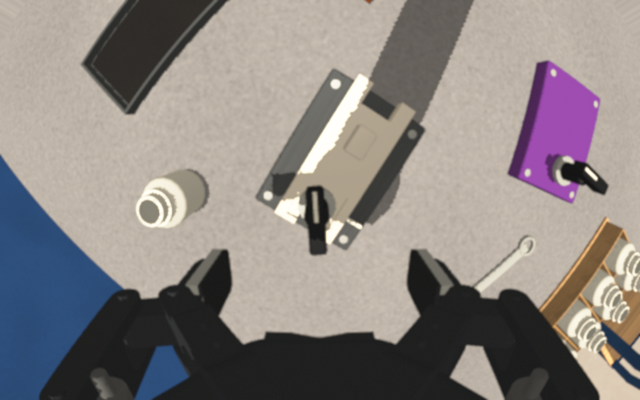

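The wrist view shows the bar's middle at (317,219) and its marked end at (316,187). The predictions were (316,221) and (317,186), so it fits. I descend with a short settle at the end.

>>> {"api": "apply_moves", "payload": {
  "steps": [
    {"fingers": -1,"tx": -0.3,"ty": 0.1,"tz": 1.5,"spin": 0.2},
    {"fingers": -1,"tx": -0.3,"ty": 0.1,"tz": 2.0,"spin": 0.2},
    {"fingers": -1,"tx": -0.3,"ty": 0.1,"tz": 2.0,"spin": 0.2},
    {"fingers": -1,"tx": -0.3,"ty": 0.1,"tz": 2.0,"spin": 0.2},
    {"fingers": -1,"tx": -0.2,"ty": 0.1,"tz": 1.5,"spin": 0},
    {"fingers": -1,"tx": -0.2,"ty": 0.1,"tz": 1.0,"spin": 0},
    {"fingers": -1,"tx": 0,"ty": 0,"tz": 0.5,"spin": 0},
    {"fingers": -1,"tx": 0,"ty": 0,"tz": 0,"spin": 0},
    {"fingers": -1,"tx": 0,"ty": 0,"tz": 0,"spin": 0},
    {"fingers": -1,"tx": 0,"ty": 0,"tz": 0,"spin": 0}
  ]
}}

```text
time: 2.7
tool_pos: [0.6591, 0.1421, 0.1273]
eef_rot: [[-0.791, -0.611, -0.01], [-0.611, 0.791, -0.013], [0.016, -0.005, -1.0]]
force: [-0.4, 1.0, 0.2]
opening: 0.0854
```

```bash
python3 -c "
from h import *
K=cal('wrist')
save('w2',ctrl.get_image('wrist'))
print([np.round(proj(K,p,True),1) for p in [(.658,.150,.1126),(.658+.03*np.cos(np.radians(-141.6)),.15+.03*np.sin(np.radians(-141.6)),.1126),(.6507,.1992,.03)]])
plan((.658,.15,.108),-141.6,3)"
```

```text
[array([333.1, 266.1]), array([333.2, 209.1]), array([383.4, 246.5])]
at [0.6593 0.1422 0.1277] yaw -142.31 dy 0.71 q7 109.7 open 0.08546302887263692 t 2.75 F [-0.3 -0.9  0.1] tilt [-0.0089 -0.0129 -0.9999]
{"tx": -0.12, "ty": 0.23, "tz": 0.66, "spin": -0.24}
{"tx": -0.12, "ty": 0.23, "tz": 0.66, "spin": -0.24}
{"tx": -0.13, "ty": 0.23, "tz": 0.66, "spin": -0.24}
```

View pics/w2.png

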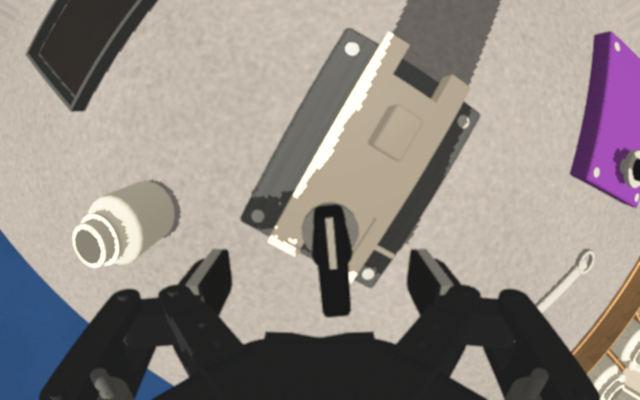

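```bash
python3 -c "
from h import *
K=cal('wrist')
im=cv2.imread('pics/w2.png')[190:330,270:400];cv2.imwrite('pics/w2c.png',cv2.resize(im,None,fx=4.2,fy=4.2,interpolation=cv2.INTER_CUBIC))
a=onz(K,331,218,.1126,1);b=onz(K,334,269,.1126,1);print(a,b,np.degrees(np.arctan2(*(a-b)[1::-1])))"
```

```text
[0.63893351 0.13340435 0.1126    ] [0.65941839 0.15161311 0.1126    ] -138.36649527650584
```

View pics/w2c.png

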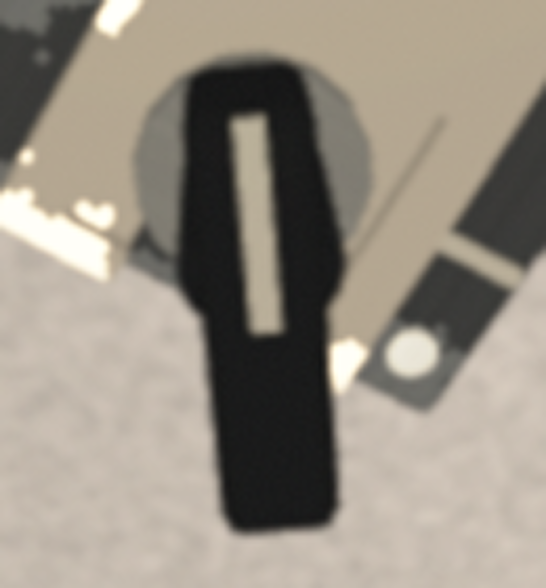

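```bash
python3 -c "
from h import *
K=cal('wrist')
g=lambda x,y,z:onz(K,270+(x+.5)/4.2-.5,190+(y+.5)/4.2-.5,z,1)
ang=lambda a,b:np.degrees(np.arctan2(*(a-b)[1::-1]))
a,b=g(249,115,.1126),g(267,334,.1126);print(a,b,ang(a,b))
# bar ends
t=(g(195,70,.1126)+g(298,70,.1126))/2;u=(g(230,525,.1126)+g(332,520,.1126))/2;print(t,u,(t+u)/2,np.linalg.norm(t-u),ang(t,u))
a,b=g(445,240,.03),g(525,278,.03);print('idx',a,b,(a+b)/2)
bolts=[onz(K,*p,.032,1) for p in [(258,216),(352,48),(463,122),(368,274)]];print(bolts, ang(bolts[0],bolts[1]),ang(bolts[3],bolts[2]),np.mean(bolts,0))
"
```

```text
[0.63915374 0.13229812 0.1126    ] [0.65973372 0.15133661 0.1126    ] -137.22816382105896
[0.63513842 0.12878791 0.1126    ] [0.68059418 0.17047632 0.1126    ] [0.6578663  0.14963212 0.1126    ] 0.061677786953950514 -137.4754239793157
idx [0.65504817 0.1945049  0.03      ] [0.65162645 0.21247796 0.03      ] [0.65333731 0.20349143 0.03      ]
[array([0.69028018, 0.10643011, 0.032     ]), array([0.54912154, 0.08578038, 0.032     ]), array([0.5361244 , 0.18457808, 0.032     ]), array([0.67650133, 0.20475289, 0.032     ])] 8.322615423624484 8.178478779328199 [0.61300686 0.14538537 0.032     ]
```

```bash
python3 -c "
from h import *
plan((.658,.15,.108),-137.4,4)"
```

```text
at [0.6593 0.1422 0.1277] yaw -142.31 dy 4.91 q7 109.7 open 0.08546302887263692 t 2.75 F [-0.3 -0.9  0.1] tilt [-0.0089 -0.0129 -0.9999]
{"tx": -0.09, "ty": 0.17, "tz": 0.49, "spin": -1.23}
{"tx": -0.1, "ty": 0.17, "tz": 0.49, "spin": -1.23}
{"tx": -0.1, "ty": 0.17, "tz": 0.49, "spin": -1.23}
{"tx": -0.1, "ty": 0.17, "tz": 0.49, "spin": -1.23}
```

>>> {"api": "apply_moves", "payload": {
  "steps": [
    {"fingers": -1,"tx": -0.2,"ty": 0.3,"tz": 0.3,"spin": -2.0},
    {"fingers": -1,"tx": -0.1,"ty": 0.3,"tz": 0.6,"spin": -2.0},
    {"fingers": -1,"tx": -0.1,"ty": 0.2,"tz": 0.7,"spin": -1.0},
    {"fingers": -1,"tx": -0.1,"ty": 0.0,"tz": 0.4,"spin": 0},
    {"fingers": -1,"tx": 0,"ty": 0,"tz": 0.2,"spin": 0},
    {"fingers": -1,"tx": 0,"ty": 0,"tz": 0,"spin": 0},
    {"fingers": -1,"tx": 0,"ty": 0,"tz": 0,"spin": 0},
    {"fingers": -1,"tx": 0,"ty": 0,"tz": 0,"spin": 0},
    {"fingers": -1,"tx": 0,"ty": 0,"tz": 0,"spin": 0},
    {"fingers": -1,"tx": 0,"ty": 0,"tz": 0,"spin": 0}
  ]
}}

```text
time: 3.58
tool_pos: [0.6606, 0.1524, 0.1087]
eef_rot: [[-0.73, -0.683, -0.001], [-0.683, 0.73, -0.011], [0.008, -0.008, -1.0]]
force: [-0.3, 0.1, 0.3]
opening: 0.0853
```

```bash
python3 -c "
from h import *
plan((.658,.15,.108),-137.4,3)"
```

```text
at [0.6606 0.1524 0.1087] yaw -136.89 dy -0.51 q7 113.4 open 0.08529517316185954 t 3.5833 F [-0.3  0.1  0.3] tilt [-6.000e-04 -1.100e-02 -9.999e-01]
{"tx": 0.12, "ty": 0.0, "tz": 0.02, "spin": 0.17}
{"tx": 0.12, "ty": 0.0, "tz": 0.02, "spin": 0.17}
{"tx": 0.12, "ty": 0.0, "tz": 0.02, "spin": 0.17}
```

>>> {"api": "apply_moves", "payload": {
  "steps": [
    {"fingers": -1,"tx": 0.3,"ty": 0,"tz": 0,"spin": 0.3},
    {"fingers": 0,"tx": 0,"ty": 0,"tz": 0,"spin": 0},
    {"fingers": 1,"tx": 0,"ty": 0,"tz": 0,"spin": 0},
    {"fingers": 1,"tx": 0,"ty": 0,"tz": 0,"spin": 0},
    {"fingers": 1,"tx": 0,"ty": 0,"tz": 0,"spin": 0},
    {"fingers": 1,"tx": 0,"ty": 0,"tz": 0,"spin": 0},
    {"fingers": 1,"tx": 0,"ty": 0,"tz": 0,"spin": 0},
    {"fingers": 1,"tx": 0,"ty": 0,"tz": 0,"spin": 0},
    {"fingers": 1,"tx": 0,"ty": 0,"tz": 0,"spin": 0},
    {"fingers": 1,"tx": 0,"ty": 0,"tz": 0,"spin": 0}
  ],
  "newtons": 60
}}

```text
time: 4.42
tool_pos: [0.6582, 0.1501, 0.1096]
eef_rot: [[-0.734, -0.679, -0.0], [-0.679, 0.734, -0.011], [0.007, -0.008, -1.0]]
force: [-0.6, -0.1, 0.3]
opening: 0.0149
```

```bash
python3 -c "
from h import *
save('w3',ctrl.get_image('wrist'))
plan((.658,.15,.114),98.25,20)" | head -3
```

```text
at [0.6583 0.1501 0.1096] yaw -137.24 dy -124.51 q7 113.2 open 0.014981879834337148 t 4.4667 F [-1.1 -0.1  0.7] tilt [-2.000e-04 -1.060e-02 -9.999e-01]
{"tx": 0.0, "ty": 0.0, "tz": -0.02, "spin": 6.23}
{"tx": 0.0, "ty": 0.0, "tz": -0.02, "spin": 6.23}
```

View pics/w3.png

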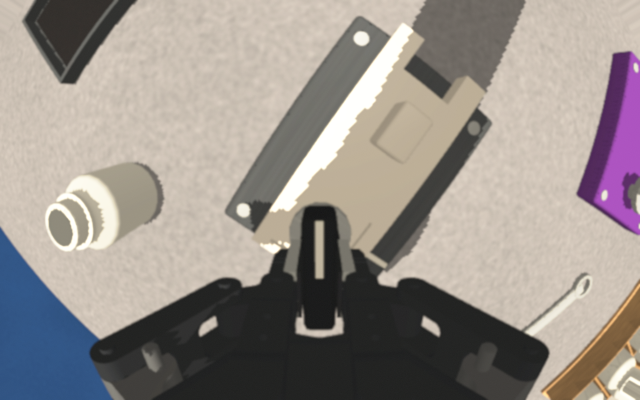

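The fingers hold the bar: opening 15 mm, and the line at (319,250) lies along the jaw plane. Now I turn clockwise and rise with the thread.

>>> {"api": "apply_moves", "payload": {
  "steps": [
    {"fingers": 1,"tz": -0.02,"spin": 4},
    {"fingers": 1,"tz": -0.03,"spin": 6},
    {"fingers": 1,"tz": -0.03,"spin": 6},
    {"fingers": 1,"tz": -0.03,"spin": 6},
    {"fingers": 1,"tz": -0.03,"spin": 6},
    {"fingers": 1,"tz": -0.03,"spin": 6},
    {"fingers": 1,"tz": -0.03,"spin": 6},
    {"fingers": 1,"tz": -0.03,"spin": 6},
    {"fingers": 1,"tz": -0.03,"spin": 6},
    {"fingers": 1,"tz": -0.02,"spin": 4}
  ]
}}

```text
schema error: expected keys fingers, tx, ty, tz, spin
```

```bash
python3 -c "
from h import *
plan((.658,.15,.115),98.25,10)" | head -3
```

```text
at [0.6583 0.1501 0.1096] yaw -137.24 dy -124.51 q7 113.2 open 0.014981879834337148 t 4.4667 F [-1.1 -0.1  0.7] tilt [-2.000e-04 -1.060e-02 -9.999e-01]
{"tx": 0.0, "ty": 0.0, "tz": -0.05, "spin": 12.45}
{"tx": 0.0, "ty": 0.0, "tz": -0.05, "spin": 12.45}
```

>>> {"api": "apply_moves", "payload": {
  "steps": [
    {"fingers": 1,"tx": 0,"ty": 0,"tz": -0.02,"spin": 4},
    {"fingers": 1,"tx": 0,"ty": 0,"tz": -0.03,"spin": 6},
    {"fingers": 1,"tx": 0,"ty": 0,"tz": -0.03,"spin": 6},
    {"fingers": 1,"tx": 0,"ty": 0,"tz": -0.03,"spin": 6},
    {"fingers": 1,"tx": 0,"ty": 0,"tz": -0.03,"spin": 6},
    {"fingers": 1,"tx": 0,"ty": 0,"tz": -0.03,"spin": 6},
    {"fingers": 1,"tx": 0,"ty": 0,"tz": -0.03,"spin": 6},
    {"fingers": 1,"tx": 0,"ty": 0,"tz": -0.03,"spin": 6},
    {"fingers": 1,"tx": 0,"ty": 0,"tz": -0.03,"spin": 6},
    {"fingers": 1,"tx": 0,"ty": 0,"tz": -0.02,"spin": 4}
  ]
}}

```text
time: 5.3
tool_pos: [0.6572, 0.1536, 0.1125]
eef_rot: [[-0.964, 0.266, -0.002], [0.266, 0.964, -0.008], [-0.0, -0.008, -1.0]]
force: [-0.2, 0.3, 0.5]
opening: 0.0148
```

```bash
python3 -c "
from h import *
plan((.658,.15,.115),98.25,10)" | head -3
```

```text
at [0.6572 0.1536 0.1125] yaw 164.59 dy -66.34 q7 63.7 open 0.014770246319318286 t 5.3 F [-0.2  0.3  0.5] tilt [-0.0018 -0.0076 -1.    ]
{"tx": -0.02, "ty": -0.03, "tz": -0.02, "spin": 6.63}
{"tx": -0.02, "ty": -0.03, "tz": -0.02, "spin": 6.63}
```

>>> {"api": "apply_moves", "payload": {
  "steps": [
    {"fingers": 1,"tx": 0,"ty": -0.1,"tz": -0.02,"spin": 4},
    {"fingers": 1,"tx": 0,"ty": -0.1,"tz": -0.03,"spin": 6},
    {"fingers": 1,"tx": 0,"ty": -0.1,"tz": -0.03,"spin": 6},
    {"fingers": 1,"tx": -0.05,"ty": 0,"tz": -0.03,"spin": 6},
    {"fingers": 1,"tx": -0.05,"ty": 0,"tz": -0.03,"spin": 6},
    {"fingers": 1,"tx": -0.05,"ty": 0,"tz": -0.03,"spin": 6},
    {"fingers": 1,"tx": 0,"ty": 0,"tz": -0.03,"spin": 6},
    {"fingers": 1,"tx": 0,"ty": 0,"tz": -0.03,"spin": 6},
    {"fingers": 1,"tx": 0,"ty": 0,"tz": -0.03,"spin": 6},
    {"fingers": 1,"tx": 0,"ty": 0,"tz": 0,"spin": 3}
  ]
}}

```text
time: 6.13
tool_pos: [0.6593, 0.1565, 0.1153]
eef_rot: [[-0.301, 0.953, 0.004], [0.953, 0.301, -0.004], [-0.005, 0.003, -1.0]]
force: [1.3, -1.0, 1.5]
opening: 0.0148
```

```bash
python3 -c "
from h import *
plan((.658,.15,.116),98.25,10)
save('w4',ctrl.get_image('wrist'))
K=cal('wrist');print(proj(K,(.6575,.1500,.1186),1))
plan((.658,.15,.116),98.25,10)" | grep -v tx
```

```text
at [0.6593 0.1565 0.1153] yaw 107.54 dy -9.29 q7 15.6 open 0.014819553894495487 t 6.1333 F [ 1.3 -1.   1.5] tilt [ 0.0044 -0.0036 -1.    ]
(np.float64(311.63628747145754), np.float64(285.4099049657754))
at [0.6593 0.1565 0.1153] yaw 107.53 dy -9.28 q7 15.6 open 0.014773225764214812 t 6.1833 F [0.7 0.3 1.2] tilt [ 0.0043 -0.0039 -1.    ]
```

View pics/w4.png

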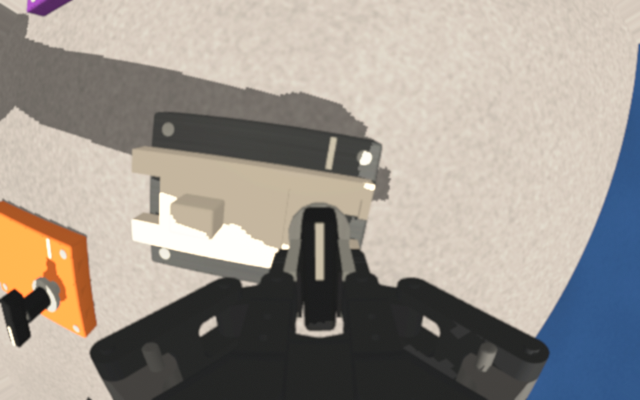

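>>> {"api": "apply_moves", "payload": {
  "steps": [
    {"fingers": 1,"tx": 0,"ty": 0,"tz": -0.02,"spin": 4},
    {"fingers": 1,"tx": 0,"ty": 0,"tz": -0.02,"spin": 4},
    {"fingers": 1,"tx": 0,"ty": 0,"tz": 0,"spin": 1.5},
    {"fingers": 1,"tx": 0,"ty": 0,"tz": 0,"spin": 0},
    {"fingers": 1,"tx": 0,"ty": 0,"tz": 0,"spin": 0},
    {"fingers": 1,"tx": 0,"ty": 0,"tz": 0,"spin": 0},
    {"fingers": 1,"tx": 0,"ty": 0,"tz": 0,"spin": 0},
    {"fingers": 1,"tx": 0,"ty": 0,"tz": 0,"spin": 0},
    {"fingers": 1,"tx": 0,"ty": 0,"tz": 0,"spin": 0},
    {"fingers": 1,"tx": 0,"ty": 0,"tz": 0,"spin": 0}
  ]
}}

```text
time: 7.02
tool_pos: [0.6599, 0.1567, 0.1158]
eef_rot: [[-0.144, 0.99, 0.005], [0.99, 0.144, -0.003], [-0.004, 0.005, -1.0]]
force: [1.4, -0.2, 1.4]
opening: 0.0147
```

```bash
python3 -c "
from h import *
plan((.658,.15,.116),98.25,10)
save('w5',ctrl.get_image('wrist'))
im=cv2.imread('pics/w5.png')[100:310,120:400];cv2.imwrite('pics/w5c.png',cv2.resize(im,None,fx=2.8,fy=2.8,interpolation=cv2.INTER_CUBIC))
" | grep -v tx
```

```text
at [0.6599 0.1567 0.1158] yaw 98.26 dy -0.01 q7 7.8 open 0.014664556546330481 t 7.0167 F [ 1.4 -0.2  1.4] tilt [ 0.0052 -0.0035 -1.    ]
```

View pics/w5c.png

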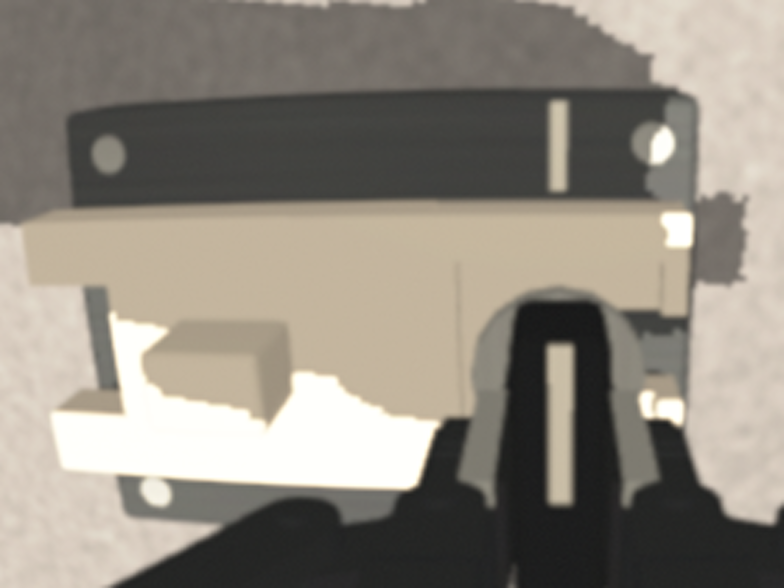

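The knob line (crop x 560) and the index line (crop x 559) are collinear. I release and rise.

>>> {"api": "apply_moves", "payload": {
  "steps": [
    {"fingers": -1,"tx": 0,"ty": 0,"tz": 0,"spin": 0},
    {"fingers": -1,"tx": 0,"ty": 0,"tz": 0,"spin": 0},
    {"fingers": -1,"tx": 0,"ty": 0,"tz": 0,"spin": 0},
    {"fingers": -1,"tx": 0,"ty": 0,"tz": 0,"spin": 0},
    {"fingers": -1,"tx": 0,"ty": 0,"tz": 0,"spin": 0},
    {"fingers": -1,"tx": 0,"ty": 0,"tz": -1,"spin": 0},
    {"fingers": -1,"tx": 0,"ty": 0,"tz": -2,"spin": 0},
    {"fingers": -1,"tx": 0,"ty": 0,"tz": -2,"spin": 0},
    {"fingers": -1,"tx": 0,"ty": 0,"tz": -2,"spin": 0},
    {"fingers": -1,"tx": 0,"ty": 0,"tz": -1,"spin": 0}
  ]
}}

```text
time: 7.9
tool_pos: [0.6572, 0.1573, 0.1972]
eef_rot: [[-0.145, 0.99, -0.002], [0.989, 0.144, -0.005], [-0.005, -0.003, -1.0]]
force: [0.8, -0.3, 0.6]
opening: 0.0853
```

```bash
python3 -c "
from h import *
save('w6',ctrl.get_image('wrist'))
a=np.radians(8.25)
plan((.658-.08*np.cos(a),.15-.08*np.sin(a),.16),-171.75,13)
K=cal('wrist');print(np.round([proj(K,p,1) for p in [(.658,.15,.1186),(.658-.08*np.cos(a),.15-.08*np.sin(a),.074)]],1))
"
```

```text
at [0.6581 0.1574 0.1987] yaw 98.31 dy 89.94 q7 5.6 open 0.0853681806021879 t 7.95 F [0.3 0.3 1.3] tilt [ 0.001  -0.0045 -1.    ]
{"tx": -0.06, "ty": -0.62, "tz": 0.3, "spin": -6.92}
{"tx": 0.02, "ty": -0.63, "tz": 0.3, "spin": -6.92}
{"tx": 0.1, "ty": -0.62, "tz": 0.3, "spin": -6.92}
{"tx": 0.17, "ty": -0.6, "tz": 0.3, "spin": -6.92}
{"tx": 0.24, "ty": -0.58, "tz": 0.3, "spin": -6.92}
{"tx": 0.31, "ty": -0.55, "tz": 0.3, "spin": -6.92}
{"tx": 0.37, "ty": -0.5, "tz": 0.3, "spin": -6.92}
{"tx": 0.43, "ty": -0.46, "tz": 0.3, "spin": -6.92}
{"tx": 0.48, "ty": -0.4, "tz": 0.3, "spin": -6.92}
{"tx": 0.53, "ty": -0.34, "tz": 0.3, "spin": -6.92}
{"tx": 0.56, "ty": -0.27, "tz": 0.3, "spin": -6.92}
{"tx": 0.59, "ty": -0.2, "tz": 0.3, "spin": -6.92}
{"tx": 0.61, "ty": -0.13, "tz": 0.3, "spin": -6.92}
[[317.6 225.9]
 [225.8 207.4]]
```

View pics/w6.png

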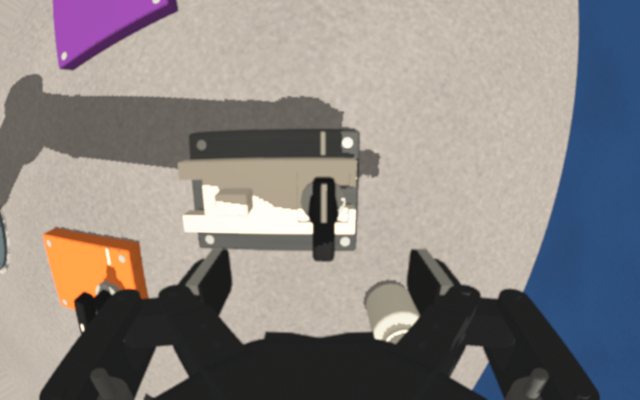

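>>> {"api": "apply_moves", "payload": {
  "steps": [
    {"fingers": -1,"tx": 0,"ty": -0.7,"tz": 0.2,"spin": -7},
    {"fingers": -1,"tx": 0,"ty": -0.7,"tz": 0.2,"spin": -7},
    {"fingers": -1,"tx": 0.1,"ty": -0.7,"tz": 0.2,"spin": -7},
    {"fingers": -1,"tx": 0.2,"ty": -0.6,"tz": 0.2,"spin": -7},
    {"fingers": -1,"tx": 0.2,"ty": -0.6,"tz": 0.2,"spin": -7},
    {"fingers": -1,"tx": 0.3,"ty": -0.6,"tz": 0.2,"spin": -7},
    {"fingers": -1,"tx": 0.4,"ty": -0.5,"tz": 0.2,"spin": -7},
    {"fingers": -1,"tx": 0.5,"ty": -0.5,"tz": 0.2,"spin": -7},
    {"fingers": -1,"tx": 0.5,"ty": -0.4,"tz": 0.2,"spin": -7},
    {"fingers": -1,"tx": 0.6,"ty": -0.4,"tz": 0.2,"spin": -7}
  ]
}}

```text
time: 8.78
tool_pos: [0.5895, 0.1404, 0.1764]
eef_rot: [[-0.985, 0.172, 0.002], [0.172, 0.985, -0.006], [-0.003, -0.005, -1.0]]
force: [0.2, -0.3, -0.2]
opening: 0.0854
```

```bash
python3 -c "
from h import *
plan((.658-.08*np.cos(np.radians(8.25)),.15-.08*np.sin(np.radians(8.25)),.14),-171.75,4)
"
```

```text
at [0.5895 0.1404 0.1764] yaw 170.1 dy 18.15 q7 68.2 open 0.08543379700245785 t 8.7833 F [ 0.2 -0.3 -0.2] tilt [ 0.002  -0.0058 -1.    ]
{"tx": 0.25, "ty": -0.09, "tz": 0.91, "spin": -4.54}
{"tx": 0.26, "ty": -0.07, "tz": 0.91, "spin": -4.54}
{"tx": 0.27, "ty": -0.05, "tz": 0.91, "spin": -4.54}
{"tx": 0.27, "ty": -0.03, "tz": 0.91, "spin": -4.54}
```

>>> {"api": "apply_moves", "payload": {
  "steps": [
    {"fingers": -1,"tx": 0.3,"ty": -0.1,"tz": 0.9,"spin": -4.5},
    {"fingers": -1,"tx": 0.3,"ty": -0.1,"tz": 0.9,"spin": -4.5},
    {"fingers": -1,"tx": 0.2,"ty": 0,"tz": 0.9,"spin": -4.5},
    {"fingers": -1,"tx": 0.2,"ty": 0,"tz": 0.5,"spin": -3},
    {"fingers": -1,"tx": 0,"ty": 0,"tz": 0,"spin": 0},
    {"fingers": -1,"tx": 0,"ty": 0,"tz": 0,"spin": 0},
    {"fingers": -1,"tx": 0,"ty": 0,"tz": 0,"spin": 0},
    {"fingers": -1,"tx": 0,"ty": 0,"tz": 0,"spin": 0},
    {"fingers": -1,"tx": 0,"ty": 0,"tz": 0,"spin": 0},
    {"fingers": -1,"tx": 0,"ty": 0,"tz": 0,"spin": 0}
  ]
}}

```text
time: 9.62
tool_pos: [0.5759, 0.1373, 0.1414]
eef_rot: [[-0.992, -0.128, -0.002], [-0.128, 0.992, -0.006], [0.003, -0.006, -1.0]]
force: [0.4, -0.8, -0.6]
opening: 0.0851
```

```bash
python3 -c "
from h import *
K=cal('wrist');save('w7',ctrl.get_image('wrist'))
im=cv2.imread('pics/w7.png')[130:330,220:420];cv2.imwrite('pics/w7c.png',cv2.resize(im,None,fx=3,fy=3,interpolation=cv2.INTER_CUBIC))
a=np.radians(8.25)
print(np.round([proj(K,p,1) for p in [(.658,.15,.1186),(.658-.08*np.cos(a),.15-.08*np.sin(a),.074)]],1))
plan((.658-.08*np.cos(a),.15-.08*np.sin(a),.068),-171.75,4)
"
```

```text
[[323.  364.7]
 [321.5 228. ]]
at [0.576  0.1373 0.1414] yaw -172.66 dy 0.91 q7 83.8 open 0.08564510060620739 t 9.6667 F [-0.  -0.2  0.7] tilt [-0.0019 -0.0062 -1.    ]
{"tx": -0.07, "ty": 0.02, "tz": 1.84, "spin": -0.23}
{"tx": -0.07, "ty": 0.02, "tz": 1.84, "spin": -0.23}
{"tx": -0.07, "ty": 0.02, "tz": 1.84, "spin": -0.23}
{"tx": -0.07, "ty": 0.02, "tz": 1.84, "spin": -0.23}
```

View pics/w7.png

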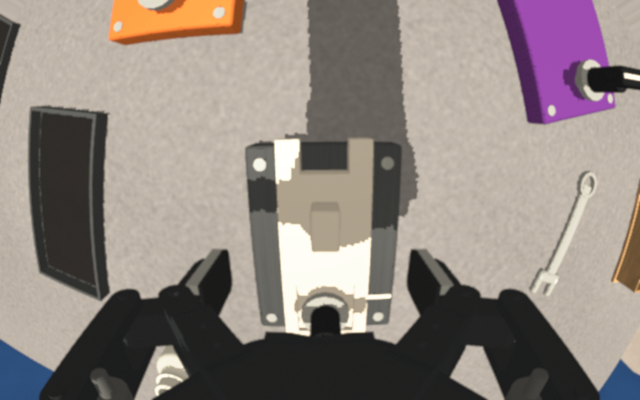

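View pics/w7c.png

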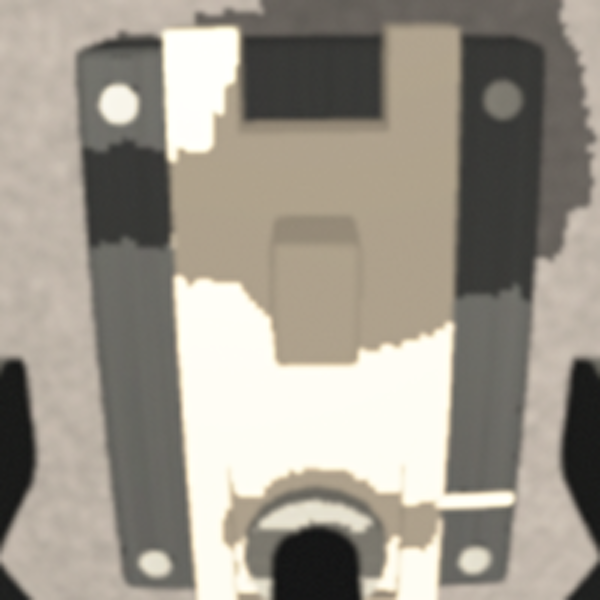

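```bash
python3 -c "
from h import *
K=cal('wrist')
g=lambda x,y,z:onz(K,220+(x+.5)/3-.5,130+(y+.5)/3-.5,z,1)
q=[g(*p,.074) for p in [(272,243),(358,243),(357,364),(276,364)]];print(q,np.mean(q,0),np.linalg.norm(q[0]-q[1]),np.linalg.norm(q[1]-q[2]))
"
```

```text
[array([0.56794137, 0.12979464, 0.074     ]), array([0.56551965, 0.14834508, 0.074     ]), array([0.59406216, 0.15239899, 0.074     ]), array([0.59643202, 0.13411662, 0.074     ])] [0.5809888  0.14116383 0.074     ] 0.01870785270243269 0.028828959917208033
```

>>> {"api": "apply_moves", "payload": {
  "steps": [
    {"fingers": -1,"tx": -0.3,"ty": 0.2,"tz": 1.0,"spin": -0.5},
    {"fingers": -1,"tx": -0.2,"ty": 0.1,"tz": 1.5,"spin": -0.4},
    {"fingers": -1,"tx": 0,"ty": 0,"tz": 1.5,"spin": 0},
    {"fingers": -1,"tx": 0,"ty": 0,"tz": 1.2,"spin": 0},
    {"fingers": -1,"tx": 0,"ty": 0,"tz": 0.6,"spin": 0},
    {"fingers": -1,"tx": 0,"ty": 0,"tz": 0.2,"spin": 0},
    {"fingers": -1,"tx": 0,"ty": 0,"tz": 0,"spin": 0},
    {"fingers": -1,"tx": 0,"ty": 0,"tz": 0,"spin": 0},
    {"fingers": -1,"tx": 0,"ty": 0,"tz": 0,"spin": 0},
    {"fingers": -1,"tx": 0,"ty": 0,"tz": 0,"spin": 0}
  ]
}}

```text
time: 10.5
tool_pos: [0.5836, 0.1428, 0.0785]
eef_rot: [[-0.989, -0.147, 0.003], [-0.147, 0.989, -0.004], [-0.003, -0.005, -1.0]]
force: [0.1, 0.2, 0.2]
opening: 0.0857
```

```bash
python3 -c "
from h import *
plan((.581,.141,.068),-171.75,3)
"
```

```text
at [0.5836 0.1428 0.0785] yaw -171.57 dy -0.18 q7 85.1 open 0.08567056529681102 t 10.5 F [0.1 0.2 0.2] tilt [ 0.0034 -0.0043 -1.    ]
{"tx": 0.09, "ty": -0.05, "tz": 0.35, "spin": 0.06}
{"tx": 0.09, "ty": -0.05, "tz": 0.35, "spin": 0.06}
{"tx": 0.09, "ty": -0.05, "tz": 0.35, "spin": 0.06}
```

>>> {"api": "apply_moves", "payload": {
  "steps": [
    {"fingers": -1,"tx": 0.1,"ty": -0.1,"tz": 0.4,"spin": 0},
    {"fingers": -1,"tx": 0.1,"ty": 0,"tz": 0.4,"spin": 0},
    {"fingers": -1,"tx": 0,"ty": 0,"tz": 0.2,"spin": 0},
    {"fingers": -1,"tx": 0,"ty": 0,"tz": 0,"spin": 0},
    {"fingers": -1,"tx": 0,"ty": 0,"tz": 0,"spin": 0},
    {"fingers": -0.5,"tx": 0,"ty": 0,"tz": 0,"spin": 0},
    {"fingers": -0.2,"tx": 0,"ty": 0,"tz": 0,"spin": 0},
    {"fingers": 0.1,"tx": 0,"ty": 0,"tz": 0,"spin": 0},
    {"fingers": 0.2,"tx": 0,"ty": 0,"tz": 0,"spin": 0},
    {"fingers": 0.2,"tx": 0,"ty": 0,"tz": 0,"spin": 0}
  ]
}}

```text
time: 11.33
tool_pos: [0.5827, 0.1416, 0.0693]
eef_rot: [[-0.989, -0.146, 0.007], [-0.146, 0.989, -0.003], [-0.006, -0.004, -1.0]]
force: [0.5, 0.2, 0.9]
opening: 0.0343
```

```bash
python3 -c "
from h import *
plan((.581,.141,.068),-171.75,3)
"
```

```text
at [0.5827 0.1416 0.0693] yaw -171.58 dy -0.17 q7 85.3 open 0.03426394426209718 t 11.3333 F [0.5 0.2 0.9] tilt [ 0.0068 -0.0031 -1.    ]
{"tx": 0.06, "ty": -0.01, "tz": 0.04, "spin": 0.06}
{"tx": 0.06, "ty": -0.01, "tz": 0.04, "spin": 0.06}
{"tx": 0.06, "ty": -0.01, "tz": 0.04, "spin": 0.06}
```

Good. I close on the block.

>>> {"api": "apply_moves", "payload": {
  "steps": [
    {"fingers": 0.4,"tx": 0.1,"ty": 0,"tz": 0.1,"spin": 0},
    {"fingers": 1,"tx": 0,"ty": 0,"tz": 0,"spin": 0},
    {"fingers": 1,"tx": 0,"ty": 0,"tz": 0,"spin": 0},
    {"fingers": 1,"tx": 0,"ty": 0,"tz": 0,"spin": 0},
    {"fingers": 1,"tx": 0,"ty": 0,"tz": 0,"spin": 0},
    {"fingers": 1,"tx": 0,"ty": 0,"tz": 0,"spin": 0},
    {"fingers": 1,"tx": 0,"ty": 0,"tz": 0,"spin": 0},
    {"fingers": 1,"tx": 0,"ty": 0,"tz": 0,"spin": 0},
    {"fingers": 1,"tx": 0,"ty": 0,"tz": 0,"spin": 0},
    {"fingers": 1,"tx": 0,"ty": 0,"tz": 0,"spin": 0}
  ],
  "newtons": 70
}}

```text
time: 12.17
tool_pos: [0.5818, 0.1415, 0.0685]
eef_rot: [[-0.989, -0.146, 0.007], [-0.146, 0.989, -0.003], [-0.007, -0.004, -1.0]]
force: [1.0, 0.7, -0.4]
opening: 0.0189
```

```bash
python3 -c "
from h import *
save('w8',ctrl.get_image('wrist'))
s=ctrl.get_state();p=s['tool_pos'];a=np.radians(8.25)
plan((p[0]-.07*np.cos(a),p[1]-.07*np.sin(a),p[2]),-171.75,8)
"
```

```text
at [0.5818 0.1415 0.0686] yaw -171.59 dy -0.16 q7 85.3 open 0.018897805773424967 t 12.2167 F [-0.1  0.6  0.5] tilt [ 0.0072 -0.0027 -1.    ]
{"tx": 0.87, "ty": 0.0, "tz": -0.0, "spin": 0.02}
{"tx": 0.87, "ty": 0.0, "tz": -0.0, "spin": 0.02}
{"tx": 0.87, "ty": 0.0, "tz": -0.0, "spin": 0.02}
{"tx": 0.87, "ty": 0.0, "tz": -0.0, "spin": 0.02}
{"tx": 0.87, "ty": 0.0, "tz": -0.0, "spin": 0.02}
{"tx": 0.87, "ty": 0.0, "tz": -0.0, "spin": 0.02}
{"tx": 0.87, "ty": 0.0, "tz": -0.0, "spin": 0.02}
{"tx": 0.87, "ty": 0.0, "tz": -0.0, "spin": 0.02}
```

View pics/w8.png

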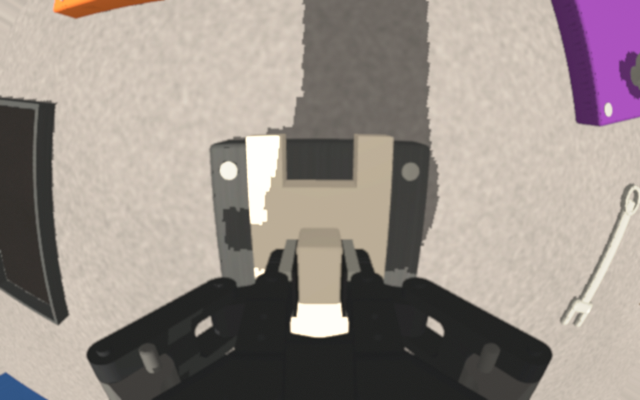

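The block is held: opening 18.9 mm, with the block between the pads at (320,270). I slide along the guide's -x (tool +x), in parts.

>>> {"api": "apply_moves", "payload": {
  "steps": [
    {"fingers": 1,"tx": 0.3,"ty": 0,"tz": 0,"spin": 0},
    {"fingers": 1,"tx": 0.4,"ty": 0,"tz": 0,"spin": 0},
    {"fingers": 1,"tx": 0.4,"ty": 0,"tz": 0,"spin": 0},
    {"fingers": 1,"tx": 0.4,"ty": 0,"tz": 0,"spin": 0},
    {"fingers": 1,"tx": 0.4,"ty": 0,"tz": 0,"spin": 0},
    {"fingers": 1,"tx": 0.4,"ty": 0,"tz": 0,"spin": 0},
    {"fingers": 1,"tx": 0.4,"ty": 0,"tz": 0,"spin": 0},
    {"fingers": 1,"tx": 0.4,"ty": 0,"tz": 0,"spin": 0},
    {"fingers": 1,"tx": 0.4,"ty": 0,"tz": 0,"spin": 0},
    {"fingers": 1,"tx": 0.3,"ty": 0,"tz": 0,"spin": 0}
  ]
}}

```text
time: 13.05
tool_pos: [0.5419, 0.1356, 0.0686]
eef_rot: [[-0.989, -0.146, 0.011], [-0.146, 0.989, -0.002], [-0.011, -0.003, -1.0]]
force: [0.6, 0.4, 0.1]
opening: 0.0188
```

```bash
python3 -c "
from h import *
a=np.radians(8.25)
plan((.5818-.072*np.cos(a),.1415-.072*np.sin(a),.0686),-171.75,8)
"|head -3
```

```text
at [0.5419 0.1356 0.0686] yaw -171.63 dy -0.12 q7 84.6 open 0.018823703848666756 t 13.05 F [0.6 0.4 0.1] tilt [ 0.0109 -0.0019 -0.9999]
{"tx": 0.4, "ty": 0.0, "tz": -0.0, "spin": 0.02}
{"tx": 0.4, "ty": 0.0, "tz": -0.0, "spin": 0.02}
```

>>> {"api": "apply_moves", "payload": {
  "steps": [
    {"fingers": 1,"tx": 0.4,"ty": 0,"tz": 0,"spin": 0},
    {"fingers": 1,"tx": 0.4,"ty": 0,"tz": 0,"spin": 0},
    {"fingers": 1,"tx": 0.4,"ty": 0,"tz": 0,"spin": 0},
    {"fingers": 1,"tx": 0.4,"ty": 0,"tz": 0,"spin": 0},
    {"fingers": 1,"tx": 0.4,"ty": 0,"tz": 0,"spin": 0},
    {"fingers": 1,"tx": 0.4,"ty": 0,"tz": 0,"spin": 0},
    {"fingers": 1,"tx": 0.4,"ty": 0,"tz": 0,"spin": 0},
    {"fingers": 1,"tx": 0.4,"ty": 0,"tz": 0,"spin": 0},
    {"fingers": 1,"tx": 0.3,"ty": 0,"tz": 0,"spin": 0},
    {"fingers": 1,"tx": 0,"ty": 0,"tz": 0,"spin": 0}
  ]
}}

```text
time: 13.88
tool_pos: [0.503, 0.13, 0.0684]
eef_rot: [[-0.989, -0.146, 0.012], [-0.146, 0.989, -0.002], [-0.011, -0.003, -1.0]]
force: [0.4, -0.7, -1.2]
opening: 0.0186
```

```bash
python3 -c "
from h import *
save('t9',ctrl.get_image('top'));save('s9',ctrl.get_image('scene'))
a=cv2.imread('pics/t9.png')[100:290,190:400];b=cv2.imread('pics/s9.png')[140:300,230:440]
cv2.imwrite('pics/c9.png',np.hstack([cv2.resize(a,(390,353),interpolation=2),cv2.resize(b,(400,353),interpolation=2)]))
plan((.5,.13,.13),-171.75,8)
"|head -1
```

```text
at [0.5031 0.1299 0.0684] yaw -171.61 dy -0.14 q7 83.7 open 0.01857659817785029 t 13.9833 F [-1.1 -1.   2. ] tilt [ 0.0107 -0.0019 -0.9999]
```

View pics/c9.png

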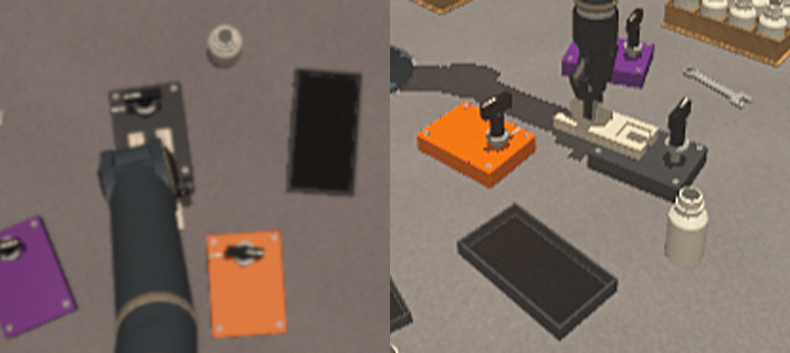

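The guide is clear of the post (left crop: slot ends at (135-165,140), collar and knob at (143,100)), and the knob bar still points at the index line. I lift.

>>> {"api": "apply_moves", "payload": {
  "steps": [
    {"fingers": 1,"tx": 0,"ty": 0,"tz": -0.6,"spin": 0},
    {"fingers": 1,"tx": 0,"ty": 0,"tz": -1.2,"spin": 0},
    {"fingers": 1,"tx": 0,"ty": 0,"tz": -1.5,"spin": 0},
    {"fingers": 1,"tx": 0,"ty": 0,"tz": -1.5,"spin": 0},
    {"fingers": 1,"tx": 0,"ty": 0,"tz": -1.5,"spin": 0},
    {"fingers": 1,"tx": 0,"ty": 0,"tz": -1.5,"spin": 0},
    {"fingers": 1,"tx": 0,"ty": 0,"tz": -1.5,"spin": 0},
    {"fingers": 1,"tx": 0,"ty": 0,"tz": -1.5,"spin": 0},
    {"fingers": 1,"tx": 0,"ty": 0,"tz": -1.0,"spin": 0},
    {"fingers": 1,"tx": 0,"ty": 0,"tz": -0.4,"spin": 0}
  ]
}}

```text
time: 14.82
tool_pos: [0.4948, 0.1277, 0.192]
eef_rot: [[-0.989, -0.146, -0.011], [-0.146, 0.989, -0.01], [0.012, -0.008, -1.0]]
force: [-0.3, 0.9, -2.4]
opening: 0.0184
```

```bash
python3 -c "
from h import *
plan((.591,-.151,.19),175.15,18)
"
```

```text
at [0.4948 0.1277 0.192 ] yaw -171.6 dy -13.25 q7 81.7 open 0.018391141031362947 t 14.8167 F [-0.3  0.9 -2.4] tilt [-0.011  -0.0099 -0.9999]
{"tx": -0.3, "ty": -1.61, "tz": 0.01, "spin": 0.74}
{"tx": -0.32, "ty": -1.61, "tz": 0.01, "spin": 0.74}
{"tx": -0.34, "ty": -1.6, "tz": 0.01, "spin": 0.74}
{"tx": -0.36, "ty": -1.6, "tz": 0.01, "spin": 0.74}
{"tx": -0.38, "ty": -1.59, "tz": 0.01, "spin": 0.74}
{"tx": -0.41, "ty": -1.59, "tz": 0.01, "spin": 0.74}
{"tx": -0.43, "ty": -1.58, "tz": 0.01, "spin": 0.74}
{"tx": -0.45, "ty": -1.58, "tz": 0.01, "spin": 0.74}
{"tx": -0.47, "ty": -1.57, "tz": 0.01, "spin": 0.74}
{"tx": -0.49, "ty": -1.56, "tz": 0.01, "spin": 0.74}
{"tx": -0.51, "ty": -1.56, "tz": 0.01, "spin": 0.74}
{"tx": -0.53, "ty": -1.55, "tz": 0.01, "spin": 0.74}
{"tx": -0.55, "ty": -1.54, "tz": 0.01, "spin": 0.74}
{"tx": -0.57, "ty": -1.54, "tz": 0.01, "spin": 0.74}
{"tx": -0.59, "ty": -1.53, "tz": 0.01, "spin": 0.74}
{"tx": -0.61, "ty": -1.52, "tz": 0.01, "spin": 0.74}
{"tx": -0.62, "ty": -1.51, "tz": 0.01, "spin": 0.74}
{"tx": -0.64, "ty": -1.51, "tz": 0.01, "spin": 0.74}
```

>>> {"api": "apply_moves", "payload": {
  "steps": [
    {"fingers": 1,"tx": -0.1,"ty": -0.8,"tz": 0,"spin": 0.5},
    {"fingers": 1,"tx": -0.3,"ty": -1.4,"tz": 0,"spin": 0.7},
    {"fingers": 1,"tx": -0.3,"ty": -1.6,"tz": 0,"spin": 0.7},
    {"fingers": 1,"tx": -0.3,"ty": -1.6,"tz": 0,"spin": 0.7},
    {"fingers": 1,"tx": -0.4,"ty": -1.6,"tz": 0,"spin": 0.7},
    {"fingers": 1,"tx": -0.4,"ty": -1.6,"tz": 0,"spin": 0.7},
    {"fingers": 1,"tx": -0.4,"ty": -1.6,"tz": 0,"spin": 0.7},
    {"fingers": 1,"tx": -0.4,"ty": -1.6,"tz": 0,"spin": 0.7},
    {"fingers": 1,"tx": -0.5,"ty": -1.6,"tz": 0,"spin": 0.7},
    {"fingers": 1,"tx": -0.5,"ty": -1.6,"tz": 0,"spin": 0.7}
  ]
}}

```text
time: 15.65
tool_pos: [0.5414, -0.0381, 0.1858]
eef_rot: [[-1.0, -0.013, -0.026], [-0.012, 1.0, -0.016], [0.027, -0.016, -1.0]]
force: [-0.4, 0.3, -3.7]
opening: 0.0185
```

```bash
python3 -c "
from h import *
plan((.591,-.151,.19),175.15,8)
"
```

```text
at [ 0.5414 -0.0381  0.1858] yaw -179.3 dy -5.55 q7 94.9 open 0.01850133938872019 t 15.65 F [-0.4  0.3 -3.7] tilt [-0.0264 -0.0161 -0.9995]
{"tx": -0.6, "ty": -1.42, "tz": -0.05, "spin": 0.69}
{"tx": -0.62, "ty": -1.41, "tz": -0.05, "spin": 0.69}
{"tx": -0.64, "ty": -1.4, "tz": -0.05, "spin": 0.69}
{"tx": -0.65, "ty": -1.4, "tz": -0.05, "spin": 0.69}
{"tx": -0.67, "ty": -1.39, "tz": -0.05, "spin": 0.69}
{"tx": -0.69, "ty": -1.38, "tz": -0.05, "spin": 0.69}
{"tx": -0.7, "ty": -1.37, "tz": -0.05, "spin": 0.69}
{"tx": -0.72, "ty": -1.36, "tz": -0.05, "spin": 0.69}
```

>>> {"api": "apply_moves", "payload": {
  "steps": [
    {"fingers": 1,"tx": -0.6,"ty": -1.4,"tz": 0,"spin": 0.7},
    {"fingers": 1,"tx": -0.6,"ty": -1.4,"tz": 0,"spin": 0.7},
    {"fingers": 1,"tx": -0.6,"ty": -1.4,"tz": 0,"spin": 0.7},
    {"fingers": 1,"tx": -0.6,"ty": -1.4,"tz": 0,"spin": 0.7},
    {"fingers": 1,"tx": -0.6,"ty": -1.3,"tz": 0,"spin": 0.5},
    {"fingers": 1,"tx": -0.6,"ty": -1.2,"tz": 0,"spin": 0.5},
    {"fingers": 1,"tx": -0.5,"ty": -1.0,"tz": 0,"spin": 0.5},
    {"fingers": 1,"tx": -0.3,"ty": -0.6,"tz": 0,"spin": 0.3},
    {"fingers": 1,"tx": 0,"ty": 0,"tz": 0,"spin": 0},
    {"fingers": 1,"tx": 0,"ty": 0,"tz": 0,"spin": 0}
  ]
}}

```text
time: 16.48
tool_pos: [0.5828, -0.1585, 0.1817]
eef_rot: [[-0.995, 0.091, -0.035], [0.092, 0.996, -0.021], [0.033, -0.024, -0.999]]
force: [-0.3, 0.8, -3.7]
opening: 0.0185
```

```bash
python3 -c "
from h import *
save('w10',ctrl.get_image('wrist'))
plan((.591,-.151,.19),175.15,4)
"
```

```text
at [ 0.5828 -0.1584  0.1817] yaw 174.74 dy 0.41 q7 102.3 open 0.018638047733758437 t 16.5333 F [-0.2 -0.9 -2.8] tilt [-0.0355 -0.0212 -0.9991]
{"tx": -0.19, "ty": 0.2, "tz": -0.21, "spin": -0.1}
{"tx": -0.19, "ty": 0.2, "tz": -0.21, "spin": -0.1}
{"tx": -0.19, "ty": 0.2, "tz": -0.21, "spin": -0.1}
{"tx": -0.19, "ty": 0.2, "tz": -0.21, "spin": -0.1}
```

View pics/w10.png

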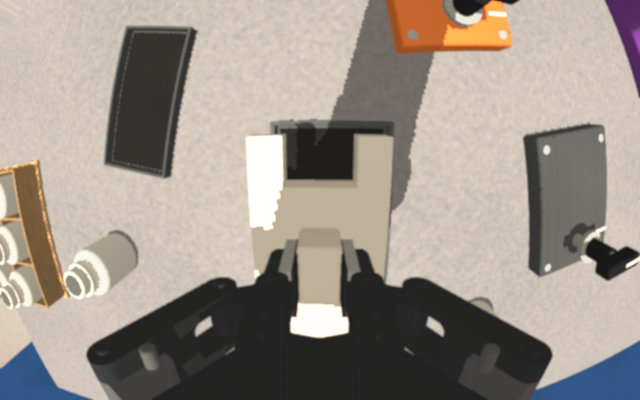

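The wrist view shows the guide above the large tray, whose near rim corners are at (272,124) and (393,122). I check those against the tray estimate.

```bash
python3 -c "
from h import *
K=cal('wrist');a=np.radians(-4.85);e=np.array([np.cos(a),np.sin(a)]);n=np.array([-e[1],e[0]]);c=np.array([.616,-.153])
for s in(-1,1):
  p=c-.107*e+s*.058*n;print('pred',p,np.round(proj(K,(*p,.02),1),1))
print(onz(K,272,124,.02,1),onz(K,393,122,.02,1))
# guide fork ends
print(onz(K,247,136,.16,1),onz(K,392,136,.16,1))
"
```

```text
pred [ 0.50447937 -0.20174576] [270.  118.4]
pred [ 0.51428687 -0.0861611 ] [393.9 118.4]
[ 0.5099552  -0.20037252  0.02      ] [ 0.5176043  -0.08728244  0.02      ]
[ 0.51889336 -0.18897675  0.16      ] [ 0.52529303 -0.11848957  0.16      ]
```

>>> {"api": "apply_moves", "payload": {
  "steps": [
    {"fingers": 1,"tx": -0.3,"ty": 0.2,"tz": 0.6,"spin": 0},
    {"fingers": 1,"tx": -0.3,"ty": 0.2,"tz": 1.0,"spin": 0},
    {"fingers": 1,"tx": -0.3,"ty": 0.2,"tz": 1.2,"spin": 0},
    {"fingers": 1,"tx": -0.2,"ty": 0.2,"tz": 1.2,"spin": 0},
    {"fingers": 1,"tx": -0.2,"ty": 0.2,"tz": 1.2,"spin": 0},
    {"fingers": 1,"tx": -0.1,"ty": 0.1,"tz": 1.2,"spin": 0},
    {"fingers": 1,"tx": 0,"ty": 0,"tz": 1.0,"spin": 0},
    {"fingers": 1,"tx": 0,"ty": 0,"tz": 0.6,"spin": 0},
    {"fingers": 1,"tx": 0,"ty": 0,"tz": 0.2,"spin": 0},
    {"fingers": 1,"tx": 0,"ty": 0,"tz": 0,"spin": 0}
  ]
}}

```text
time: 17.37
tool_pos: [0.5945, -0.143, 0.0872]
eef_rot: [[-0.996, 0.083, -0.041], [0.083, 0.996, -0.017], [0.039, -0.021, -0.999]]
force: [-0.7, -0.0, -2.7]
opening: 0.0185
```

```bash
python3 -c "
from h import *
plan((.593,-.151,.06),175.15,4)
"
```

```text
at [ 0.5945 -0.143   0.0872] yaw 175.21 dy -0.06 q7 102.9 open 0.01847161743931423 t 17.3667 F [-0.7 -0.  -2.7] tilt [-0.0411 -0.0173 -0.999 ]
{"tx": 0.02, "ty": -0.2, "tz": 0.68, "spin": 0.02}
{"tx": 0.02, "ty": -0.2, "tz": 0.68, "spin": 0.02}
{"tx": 0.02, "ty": -0.2, "tz": 0.68, "spin": 0.02}
{"tx": 0.02, "ty": -0.2, "tz": 0.68, "spin": 0.02}
```

>>> {"api": "apply_moves", "payload": {
  "steps": [
    {"fingers": 1,"tx": 0,"ty": -0.2,"tz": 0.4,"spin": 0},
    {"fingers": 1,"tx": 0,"ty": -0.3,"tz": 0.6,"spin": 0},
    {"fingers": 1,"tx": 0,"ty": -0.2,"tz": 0.6,"spin": 0},
    {"fingers": 1,"tx": 0,"ty": -0.1,"tz": 0.5,"spin": 0},
    {"fingers": 1,"tx": 0,"ty": 0,"tz": 0.3,"spin": 0},
    {"fingers": 1,"tx": 0,"ty": 0,"tz": 0.2,"spin": 0},
    {"fingers": 1,"tx": 0,"ty": 0,"tz": 0,"spin": 0},
    {"fingers": 1,"tx": 0,"ty": 0,"tz": 0,"spin": 0},
    {"fingers": 1,"tx": 0,"ty": 0,"tz": 0,"spin": 0},
    {"fingers": 1,"tx": 0,"ty": 0,"tz": 0,"spin": 0}
  ]
}}

```text
time: 18.2
tool_pos: [0.594, -0.1541, 0.061]
eef_rot: [[-0.996, 0.085, -0.036], [0.085, 0.996, -0.019], [0.035, -0.022, -0.999]]
force: [-0.1, -0.4, -2.9]
opening: 0.0185
```

```bash
python3 -c "
from h import *
plan((.593,-.151,.046),175.15,4)
save('w11',ctrl.get_image('wrist'))
save('s11',ctrl.get_image('scene'))
im=cv2.imread('pics/s11.png')[190:310,240:380];cv2.imwrite('pics/s11c.png',cv2.resize(im,None,fx=5,fy=5,interpolation=2))
"
```

```text
at [ 0.594  -0.1541  0.061 ] yaw 175.09 dy 0.06 q7 104.3 open 0.0185208681877833 t 18.2 F [-0.1 -0.4 -2.9] tilt [-0.0364 -0.0186 -0.9992]
{"tx": 0.03, "ty": 0.08, "tz": 0.37, "spin": -0.01}
{"tx": 0.03, "ty": 0.08, "tz": 0.37, "spin": -0.01}
{"tx": 0.03, "ty": 0.08, "tz": 0.37, "spin": -0.01}
{"tx": 0.03, "ty": 0.08, "tz": 0.37, "spin": -0.01}
```

View pics/w11.png

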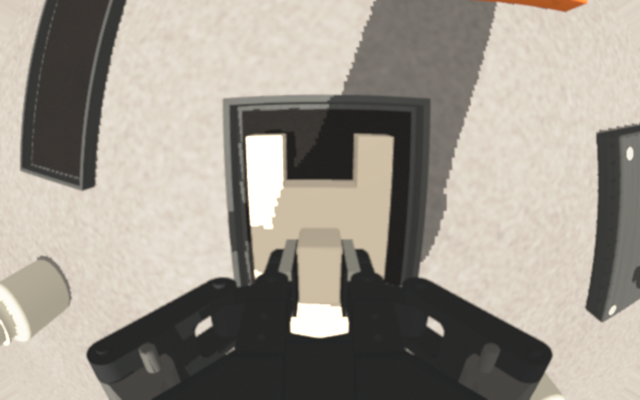

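View pics/s11c.png

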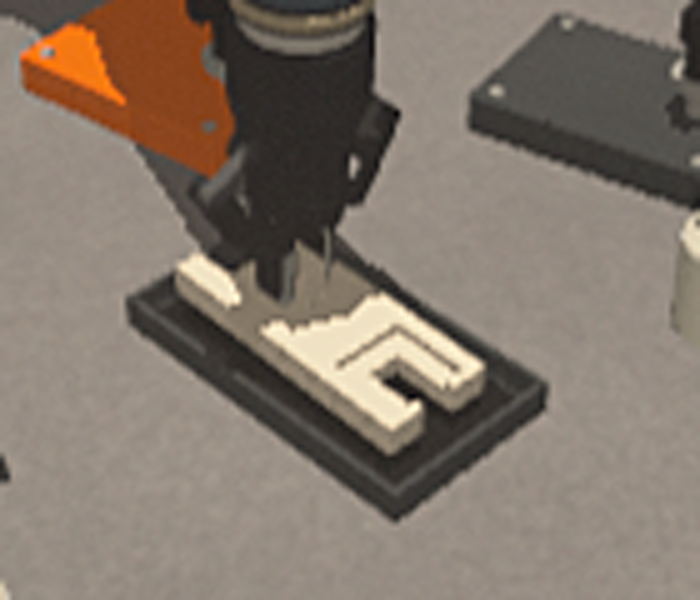

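The guide is inside the walls (fork at x 247-392, inner walls about 240-413), so it needs a few mm towards +y. I lower it gently.

>>> {"api": "apply_moves", "payload": {
  "steps": [
    {"fingers": 1,"tx": 0,"ty": 0.2,"tz": 0.3,"spin": 0},
    {"fingers": 1,"tx": 0,"ty": 0.2,"tz": 0.3,"spin": 0},
    {"fingers": 1,"tx": 0,"ty": 0,"tz": 0.2,"spin": 0},
    {"fingers": 1,"tx": 0,"ty": 0,"tz": 0.2,"spin": 0},
    {"fingers": 1,"tx": 0,"ty": 0,"tz": 0.2,"spin": 0},
    {"fingers": 1,"tx": 0,"ty": 0,"tz": 0.1,"spin": 0},
    {"fingers": 1,"tx": 0,"ty": 0,"tz": 0,"spin": 0},
    {"fingers": 1,"tx": 0,"ty": 0,"tz": 0,"spin": 0},
    {"fingers": 1,"tx": 0,"ty": 0,"tz": 0,"spin": 0},
    {"fingers": 1,"tx": 0,"ty": 0,"tz": 0,"spin": 0}
  ]
}}

```text
time: 19.13
tool_pos: [0.5944, -0.1495, 0.0474]
eef_rot: [[-0.996, 0.084, -0.035], [0.084, 0.996, -0.018], [0.033, -0.021, -0.999]]
force: [-0.1, 0.5, -2.1]
opening: 0.0188
```

>>> {"api": "apply_moves", "payload": {
  "steps": [
    {"fingers": 1,"tx": 0,"ty": 0,"tz": 0.1,"spin": 0},
    {"fingers": 1,"tx": 0,"ty": 0,"tz": 0.1,"spin": 0},
    {"fingers": 1,"tx": 0,"ty": 0,"tz": 0.1,"spin": 0},
    {"fingers": 1,"tx": 0,"ty": 0,"tz": 0.1,"spin": 0},
    {"fingers": 1,"tx": 0,"ty": 0,"tz": 0.1,"spin": 0},
    {"fingers": 1,"tx": 0,"ty": 0,"tz": 0,"spin": 0},
    {"fingers": 1,"tx": 0,"ty": 0,"tz": 0,"spin": 0},
    {"fingers": 1,"tx": 0,"ty": 0,"tz": 0,"spin": 0},
    {"fingers": 1,"tx": 0,"ty": 0,"tz": 0,"spin": 0},
    {"fingers": 1,"tx": 0,"ty": 0,"tz": 0,"spin": 0}
  ]
}}

```text
time: 19.97
tool_pos: [0.5944, -0.1498, 0.0464]
eef_rot: [[-0.996, 0.083, -0.033], [0.084, 0.996, -0.017], [0.031, -0.02, -0.999]]
force: [-2.1, 1.0, 1.2]
opening: 0.0184
```

```bash
python3 -c "
from h import *
s=ctrl.get_state();print(s['tool_pos'],s['force'],s['ft_torque'],s['opening'])
"
```

```text
[ 0.59441731 -0.1497823   0.04638354] [-2.10373607  0.98798824  1.15284124] [0.22319908 0.05709921 0.12892161] 0.018385488235281595
```

The far end touches (the vertical force went from -2.1 to +1.2 N). I open and rise.

>>> {"api": "apply_moves", "payload": {
  "steps": [
    {"fingers": 0.5,"tx": 0,"ty": 0,"tz": 0,"spin": 0},
    {"fingers": 0.3,"tx": 0,"ty": 0,"tz": 0,"spin": 0},
    {"fingers": 0,"tx": 0,"ty": 0,"tz": 0,"spin": 0},
    {"fingers": -0.3,"tx": 0,"ty": 0,"tz": 0,"spin": 0},
    {"fingers": -0.3,"tx": 0,"ty": 0,"tz": 0,"spin": 0},
    {"fingers": -0.3,"tx": 0,"ty": 0,"tz": -0.5,"spin": 0},
    {"fingers": -0.3,"tx": 0,"ty": 0,"tz": -1.5,"spin": 0},
    {"fingers": -0.3,"tx": 0,"ty": 0,"tz": -2.5,"spin": 0},
    {"fingers": -0.3,"tx": 0,"ty": 0,"tz": -2.5,"spin": 0},
    {"fingers": -0.3,"tx": 0,"ty": 0,"tz": -2.5,"spin": 0}
  ]
}}

```text
time: 20.8
tool_pos: [0.595, -0.148, 0.1389]
eef_rot: [[-0.995, 0.085, -0.043], [0.085, 0.996, -0.017], [0.042, -0.021, -0.999]]
force: [-0.0, 0.3, 0.6]
opening: 0.0555
```

>>> {"api": "apply_moves", "payload": {
  "steps": [
    {"fingers": -0.3,"tx": 1,"ty": 1,"tz": -2.5,"spin": 0},
    {"fingers": -0.3,"tx": 2,"ty": 2,"tz": -2,"spin": 0},
    {"fingers": -0.3,"tx": 2,"ty": 2,"tz": -1,"spin": 0},
    {"fingers": -0.3,"tx": 1,"ty": 1,"tz": -1,"spin": 0},
    {"fingers": -0.3,"tx": 0,"ty": 0,"tz": 0,"spin": 0},
    {"fingers": -0.3,"tx": 0,"ty": 0,"tz": 0,"spin": 0},
    {"fingers": -0.3,"tx": 0,"ty": 0,"tz": 0,"spin": 0},
    {"fingers": -0.3,"tx": 0,"ty": 0,"tz": 0,"spin": 0},
    {"fingers": -0.3,"tx": 0,"ty": 0,"tz": 0,"spin": 0},
    {"fingers": -0.3,"tx": 0,"ty": 0,"tz": 0,"spin": 0}
  ]
}}

```text
time: 21.63
tool_pos: [0.546, -0.0845, 0.2155]
eef_rot: [[-0.995, 0.091, -0.028], [0.091, 0.996, -0.02], [0.026, -0.023, -0.999]]
force: [0.6, 0.2, 0.3]
opening: 0.0557
```

```bash
python3 -c "
from h import *
K=cal('wrist');save('w12',ctrl.get_image('wrist'));save('s12',ctrl.get_image('scene'));save('t12',ctrl.get_image('top'))
im=cv2.imread('pics/s12.png')[170:310,250:430];im2=cv2.imread('pics/t12.png')[100:220,230:400]
cv2.imwrite('pics/c12.png',np.hstack([cv2.resize(im,(450,350),interpolation=2),cv2.resize(im2,(350,247),interpolation=2) if 0 else cv2.resize(im2,(350,350),interpolation=2)]))
print(ctrl.get_state()['time'],ctrl.get_state()['tool_pos'])
"
```

```text
21.7833 [ 0.54586553 -0.08421559  0.21562576]
```

View pics/w12.png

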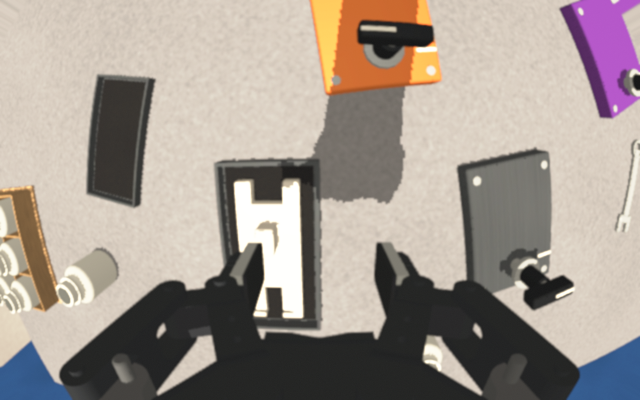

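View pics/c12.png

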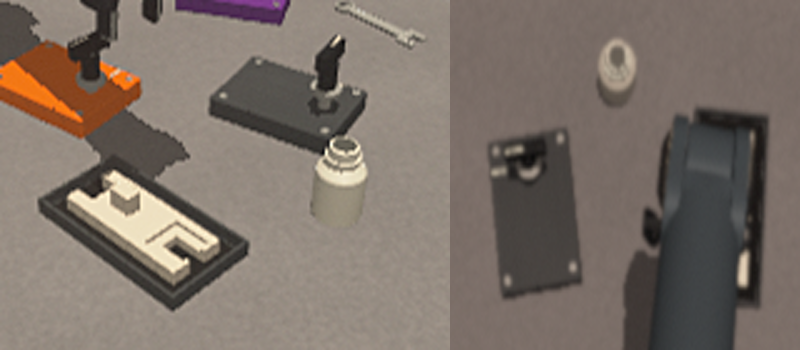

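Wrist view: the guide lies inside the tray (guide x 236-301, tray 220-320), and the bottles and spanner are unmoved. Last, numeric checks of the knob angle, the guide's middle and the loose things.

```bash
python3 -c "
from h import *
im=cv2.imread('pics/t12.png')[120:180,235:295];a=cv2.resize(im,(395,395),interpolation=2)
im=cv2.imread('pics/w12.png');b=cv2.resize(im[140:340,210:340],(395,607),interpolation=2)[:590]
cv2.imwrite('pics/c13.png',np.hstack([cv2.copyMakeBorder(a,0,195,0,0,0),b]))
d=cv2.absdiff(cv2.imread('pics/top0.png'),cv2.imread('pics/t12.png'))
for n,(x,y) in dict(a=(311,124),b=(453,163),sp=(182,182)).items(): print(n,d[y-25:y+25,x-17:x+17].mean().round(2))
print(d[60:100,400:450].mean().round(2))
"
```

```text
a 3.9
b 3.87
sp 3.99
3.96
```

View pics/c13.png

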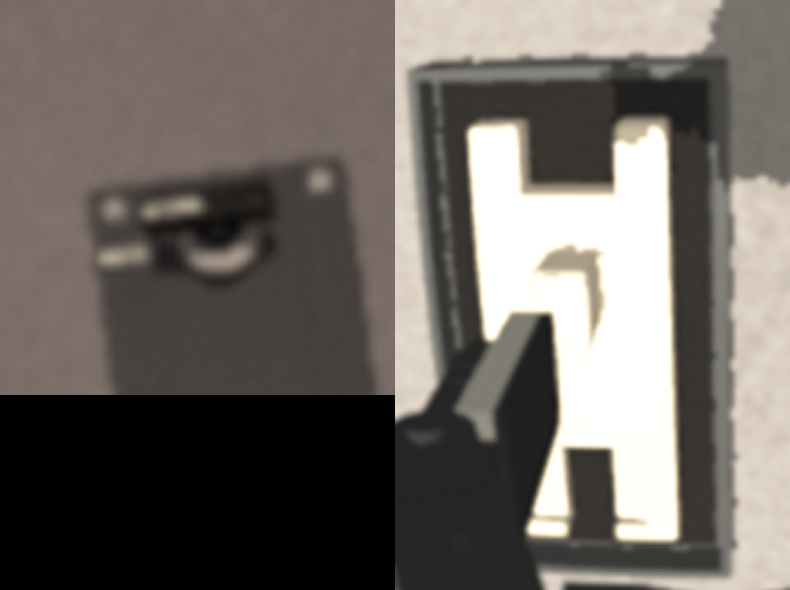

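```bash
python3 -c "
from h import *
K=cal('wrist')
g=lambda x,y,z:onz(K,210+(x-395)/3.038,140+y/3.035,z,1)[:2]
gm=(g(468,124,.022)+g(678,540,.022))/2; tm=(g(412,68,.02)+g(730,572,.02))/2
print('gmid',gm,'tray',tm,'len',np.linalg.norm(g(668,118,.022)-g(678,540,.022)))
K=cal('top')
h=lambda x,y,z:onz(K,235+x/6.583,120+y/6.583,z)[:2]
p,q=h(140,213,.1186),h(272,203,.1186);print('bar',p,q,(p+q)/2,np.degrees(np.arctan2(*(p-q)[::-1])))
im=cv2.imread('pics/w12.png')[225:320,490:590];cv2.imwrite('pics/c14.png',cv2.resize(im,None,fx=6,fy=6,interpolation=2))
"
```

```text
gmid [ 0.61828659 -0.15200787] tray [ 0.6170387  -0.15176813] len 0.17401321858528776
bar [0.65411037 0.1797779 ] [0.65877631 0.12005043] [0.65644334 0.14991417] 94.466899341972
```

View pics/c14.png

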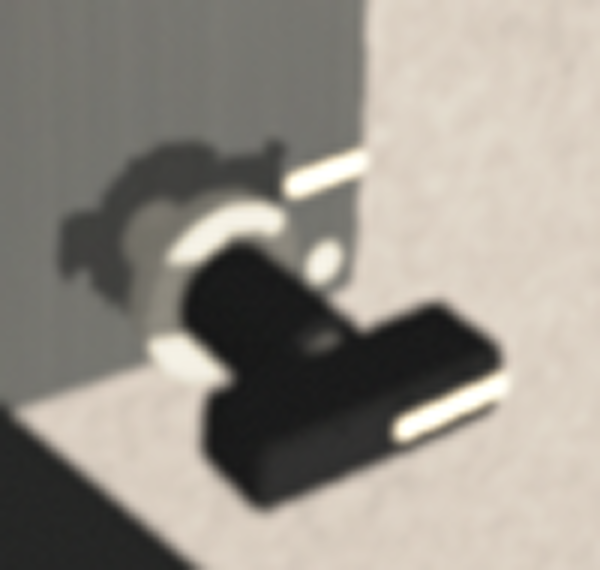

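```bash
python3 -c "
from h import *
K=cal('wrist')
g=lambda x,y,z:onz(K,490+x/6,225+y/6,z,1)[:2]
A=lambda p,q:np.degrees(np.arctan2(*(p-q)[::-1]))
print(A(g(505,382,.1186),g(400,432,.1186)), A(g(500,405,.1186),g(265,507,.1186)),'idx',A(g(367,158,.03),g(288,188,.03)))
K=cal('top')
"
```

```text
98.98314577606166 97.54531807082257 idx 98.30941346729317
```

The wrist view puts the knob at 97.5-99.0° and the index line at 98.3°, so they are in line. The coarser top view gave 94.5°, still inside the 11° limit. The guide's middle is within 2 mm of the tray centre. I hand in.

```bash
python3 -c "
from h import *
print(np.abs(ctrl.get_state()['dq']).max()); print(ctrl.close_job())"
```

```text
0.33438423503562414
the job is handed in; nothing more can be done
None
```

The job is done and handed in at about 21.8 s of the 61 s allowed; no verdict was reported.

I turned the knob about 124° clockwise to its mark and released it. I then slid the guide about 80 mm along its -x before lifting it. I lowered it until it touched the mat in the large tray, opened the fingers and moved the arm clear.

**Knob:** the close wrist view puts the knob line at 97.5–99.0° and the index line at 98.3°. The coarser top view gave 94.5°, which disagrees by about 4° but is still inside the 11° limit.

**Guide:** its middle is about 1 mm from the measured tray centre, and it looks flat and inside the walls. I judged flatness by eye from the pictures, not by measuring it.

**Loose things:** both bottles and the spanner show no change between the first and last top pictures, beyond image noise.

**Tool tilt:** the tool had tilted about 0.04 rad by the time the guide was set down. The far end touched first, and the near end settled the last few millimetres when the fingers opened.

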